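Free the locked battery of the welding carriage with a pin punch

ROBOT

A 7-joint arm with a two-finger parallel gripper is mounted at the origin on a cart in front of the work surface, level with it; the furniture and walls round the work are solid. World frame = base frame: x ahead of the robot, y to its left, z up, the work surface at z = 0. Lengths are in mm, angles in rad, forces in N, time in s.
With the tool pointing down it reaches from about 400 to 875 mm from the base axis. Payload 4.4 kg.
Tool frame: the origin (TCP) lies midway between the tips of the shut fingers; the grasp point (between the pads) lies ctrl.grip_depth behind it (ctrl.grip_depth is the distance from the TCP to the grasp point, in mm); z points along the fingers, y is the line along which they close (so a half turn about z gives the same grasp; the last joint's range is limited). The gripper opens to 85 mm and grips with 20 to 120 N. Pads are 22 mm wide; open, the fingers measure 114 mm over their backs; the gripper's body (76 mm by 85 mm) begins 54 mm behind the grasp point. The pads swing forward as they close: fully open they stand 13 mm farther back than shut.
Start: joints at [-1.394, 0.628, 0.038, 1.517, -0.027, 0.996, -0.02], TCP at [156.249, 630.955, 231.313] pointing down, gripper open.
Joint ranges: [-3.06, 3.06], [-0.37, 2.12], [-1.25, 1.32], [0.18, 2.47], [-1.1, 4.24], [0.23, 1.98], [-2.94, 2.94]. Speed limits (rad/s): [2.57, 2.57, 3.14, 3.14, 3.14, 3.14, 3.14].

INTERFACE

Orientations are given as [roll, pitch, yaw] about the fixed x, y, z axes, in that order (R = Rz(yaw) Ry(pitch) Rx(roll)).
In Python, from cell import ctrl gives the robot as it stands.
- The arm moves only by the tool carry_out, never from a script. Its argument "deltas" is one flat list of numbers, 7 for each row, row after row: the turn, a rotation vector about the tool's x, y, z in degrees, then the shift along the tool's x, y, z in m, then the closure, from -1 (fully open) to 1 (shut). In form: [wx, wy, wz, dx, dy, dz, claw, wx, wy, wz, dx, dy, dz, claw, ...]. A call has 1 to 12 rows; each row shifts and turns the commanded pose from where the row before left it, along the tool's axes as they then stand; what a row does not reach is not made up. A row lasts 1/8 s, in which the tool goes at most 62.5 mm and 10.7 degrees, less where a joint would pass 70% of its speed; a pose out of reach is approached as far as the arm can. A call with a gripper value outside its range is refused whole. The fingers move at their own pace and stop on an object; the grip force is fixed at half the most. Time passes only in rows, so rows that do not move let the fingers close. It gives the time, the measured TCP pose, the force, the opening and the grip force at its end, in the units of the state.
- ctrl.read_state(): the state, without advancing time (a new reading comes with each control period).
- ctrl.get_image(name): name is "scene" or "side" or "wrist"; returns the picture (400x640x3 uint8, red, green, blue); there is no depth.
- ctrl.calibration(name): a dict with "mtx" (3x3 intrinsics, pixels), "distortion" ([k1, k2, p1, p2, k3] as OpenCV has them; the pictures are not rectified), "R" (3x3) and "t" (3): a world point X has camera coordinates R X + t. Camera axes: x right, y down, z forward; pixel columns grow to the right and rows downward; lengths in mm; the calibration is good to about 2 mm. A picture is of the moment at which its call begins: read the wrist's pose just before it. calibration takes no time and is no camera call; for the wrist camera it gives the pose at the moment of the call.
- ctrl.finish_job(): hands the job in; it is judged then, once.
The state is a dict: "clock": time; "qpos": joint angles; "qd": joint speeds; "tau": joint torques, N m; "eef_pos": TCP position; "tool_rot": TCP orientation; "force": force on the tool from outside, world axes, zero at the start; "torque": the same for the moment, N m; "width": finger opening in mm; "gripper_force": force on a finger pad.
Only numpy, scipy, OpenCV 4.12 (cv2) and the standard library are available. Lean on these libraries where they do the work, as an engineer would, in place of code of your own. Each camera call takes 0.05 s, during which the arm holds its last target. There are 200 camera calls.

TASK

Take the battery out of the welding carriage: with the slim pin punch from the wooden rack, feel through the slot in the carriage's deck for the window over the hidden spring tongue and press the tongue gently, never forcing the punch, until the battery springs up. Put the punch back upright, fully home in a hole of its rack, then lift the battery out and stand it upright on the bare table clear of the carriage. Leave the short drift in the rack and the tin of tips alone.

Things in the scene. Friction and masses are not known exactly. Their poses are not given: they have to be found in the camera images.
- carriage: Welding carriage, held fast by its magnet: grey case, aluminium deck, 170 mm (x) by 230 mm (y), deck top 120 mm above the table; rubber wheels reach 109 mm either side in x, guide arms 154 mm at +x. Origin: on the table under the middle of the case, z up. At the deck's -y end: panel (y -112 to -56 mm, dial up to 153 mm above the table) and carrying handle (y -119 mm, up to 175 mm).
- slot (a point): Middle of the latch slot in the deck, at deck-top height (carriage x 0, y -17, z 120 mm), axes as the carriage. The slot runs along its x, 60 mm long (x -30 to +30 mm) and 11 mm wide (y), with a steel rim 1.5 mm above the deck. More than 30 N of the punch on anything of the carriage (rim, guide plate, tongue and its stop, inner floor 55 mm below the deck) damages it.
- pack: The battery: black plastic block 90 mm (its x) by 60 mm (its y) by 80 mm high, 0.36 to 0.48 kg. Origin: centre of its underside, z up. Locked, its underside is 75 mm above the table and 35 mm of it stands above the deck; let go, it springs up 15 mm and rests there on its ejector. Then it lifts straight up, held by its long sides (60 mm apart); after 32 mm it is clear of the well.
- punch: Slim steel pin punch standing in a hole of the rack, 144 mm long: knurled round body 16 mm in diameter, 84 mm long; below it a flat-ended pin 8 mm in diameter, 60 mm long. Origin: on the axis at the shoulder where pin meets body, which rests on the rack's top; z along the axis to the head (up). 0.12 kg.
- punch_tip (a point): Middle of the flat end of the punch's pin, 60 mm below the punch's origin.
- rack: Wooden punch rack, fixed: block 56 mm (x) by 130 mm (y) by 68 mm high with three through holes of 11 mm diameter in a row at y -40, 0 and +40 mm (x 0). Origin: centre of its underside. One hole is empty.
- rack_hole0 (a point): Mouth of the rack's hole at y -40 mm, 68 mm above the table.
- rack_hole1 (a point): Mouth of the rack's middle hole.
- rack_hole2 (a point): Mouth of the rack's hole at y +40 mm.
- drift: Short stout drift in another hole of the rack: body of 24 mm diameter with a 27 mm head, 52 mm above the rack, pin only 28 mm long, too short for the job. Origin: on its axis at the rack's top. Stays where it is.
- tip_tin: Closed flat tin of contact tips, 92 by 139 by 44 mm, lying to the left near the table's front edge; stays where it is. Origin: centre of its underside.
- catch_pin (a point): Pivot line of the spring catch (33 mm below the deck, 26 mm in +y from the slot). The catch's tongue, 12 mm wide, lies in the middle of the window, its top 28 to 36 mm below the deck (4 to 12 mm below the plate's top). Pressed down it yields like a spring: 4 to 6 N at first, 7 to 15 N when the battery is let go after 6 to 9 mm, firm stop at about 11 mm.
- well (a point): Centre of the battery's well at deck-top height (carriage x 0, y +45, z 120 mm), axes as the carriage. The well has 1.5 mm play round the battery; round it on the deck a collar 5 mm wide and 2 mm high.
- guide_level (a point): Point 24 mm below the slot's middle, axes as the carriage, at the top of a rigid guide plate that closes the slot below, 3 mm thick. The plate has one window, 16 mm long along x and wider than the slot in y, with square edges; its middle lies anywhere from x -20 to +20 mm, unseen: it must be felt with the punch, which drops in there.

How it is judged (in metres and radians):
On the way:
1. with the punch in the slot the catch is pressed and the battery springs up (z of punch_tip in the frame of slot below -0.01 m and x of punch_tip in the frame of slot between -0.032 and 0.032 m and y of punch_tip in the frame of slot between -0.01 and 0.01 m and z of pack in the frame of carriage above 0.085 m), for 0.1 s.
At the end, for the whole second after the job is handed in: The battery stands upright (within 0.1 rad) and at rest on the bare table, its middle at least 130 mm from the carriage's middle and not touching it; the punch stands upright in a hole of the rack with its shoulder on the rack's top (within 4 mm) (height (world z) of pack between -0.005 and 0.005 m and angle between pack's own z axis and vertical below 0.1 rad and linear speed of each of pack, punch below 0.02 m/s and contact force between pack and carriage below 0.2 N and horizontal distance between pack and carriage above 0.13 m and z of punch in the frame of rack between 0.064 and 0.072 m and x of punch in the frame of rack between -0.006 and 0.006 m and y of punch in the frame of rack between -0.046 and 0.046 m and angle between punch's own z axis and vertical below 0.08 rad).
It fails at once if the punch is forced: more than 30 N on the carriage or its catch (contact force between punch and carriage above 30 N).
It fails at once if the short drift is taken or knocked (moved more than 20 mm) (distance of drift from where it was at the start of the episode above 0.02 m).
It fails at once if the tin is pushed away (moved more than 30 mm) (distance of tip_tin from where it was at the start of the episode above 0.03 m).
It also fails if it takes over 72 s, if anything falls off the work surface, if the arm or the gripper's body presses on something with over 40 N, if the wrist force passes 120 N, or if a joint passes its speed limit or range.

## Working session

There is one attempt and no reset: what is moved stays moved. The work goes in short steps, Python scripts to look and compute and a tool call to move; the robot and the scene stay as the last step left them, time stands still between calls to the robot, and variables do not carry over. Pictures are saved under pics/ and viewed, at most 10 in all, crops included, and the job is handed in when it is done.

Besides the shell and the picture viewer there is one more tool, called after "Emit:" as name(argument=value, ...), one argument or row to a line, values as JSON. carry_out: Moves the arm, as the interface text tells. Its arguments: {"type":"object","properties":{"deltas":{"type":"array"}},"required":["deltas"]}

```bash
mkdir -p pics; ls
cat > look.py <<'E'
import sys,cv2
from cell import ctrl
def snap(n,f):
    im=ctrl.get_image(n); cv2.imwrite('pics/'+f,im[:,:,::-1]); return im
E
python3 - <<'E'
from look import *
import numpy as np
np.set_printoptions(precision=4,suppress=True)
snap('scene','a_scene.png');snap('side','a_side.png');
for n in('scene','side'):print(ctrl.calibration(n))
print(ctrl.read_state(),ctrl.grip_depth)
a=cv2.imread('pics/a_scene.png');b=cv2.imread('pics/a_side.png')
E
```

```text
pics
{'mtx': array([[391.833 ,   0.    , 318.3871],
       [  0.    , 391.833 , 198.2023],
       [  0.    ,   0.    ,   1.    ]]), 'distortion': array([0.0342, 0.    , 0.    , 0.    , 0.    ]), 'R': array([[ 0.8581, -0.5134,  0.0044],
       [-0.2862, -0.4855, -0.8261],
       [ 0.4262,  0.7076, -0.5635]]), 't': array([-418.7021,  203.3929,  789.0034])}
{'mtx': array([[477.1454,   0.    , 316.1812],
       [  0.    , 477.1454, 188.6742],
       [  0.    ,   0.    ,   1.    ]]), 'distortion': array([-0.0811,  0.    ,  0.    ,  0.    ,  0.    ]), 'R': array([[ 0.9984,  0.0551, -0.0113],
       [ 0.0094, -0.3615, -0.9323],
       [-0.0555,  0.9307, -0.3614]]), 't': array([-453.8555,   62.6246, 1519.6241])}
{'clock': 0.1, 'qpos': array([-1.3938,  0.6292,  0.0384,  1.5183, -0.027 ,  0.9963, -0.02  ]), 'qd': array([ 0.0001, -0.0031, -0.0006, -0.0021, -0.0002,  0.0009, -0.0004]), 'tau': array([  0.0033, -56.4538,   1.231 , -19.3976,   0.0114,   0.0054,
         0.    ]), 'eef_pos': array([156.1011, 630.3829, 230.4837]), 'tool_rot': array([-3.1399,  0.    ,  2.8988]), 'force': array([-0.1493,  0.6258,  0.2487]), 'torque': array([ 0.0358, -0.0011, -0.0068]), 'gripper_force': 0.0, 'width': 85.23315132229143} 18.700000000000003
```

View pics/a_scene.png

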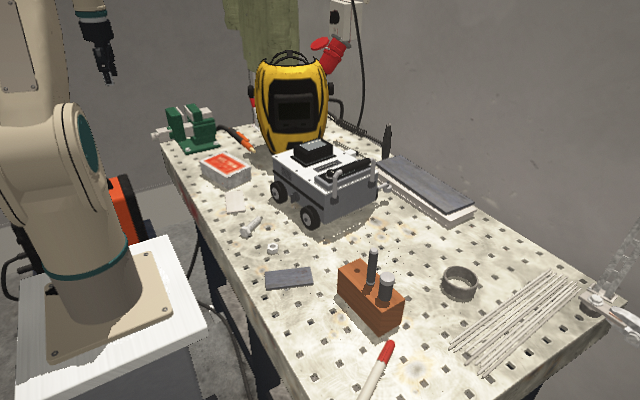

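View pics/a_side.png

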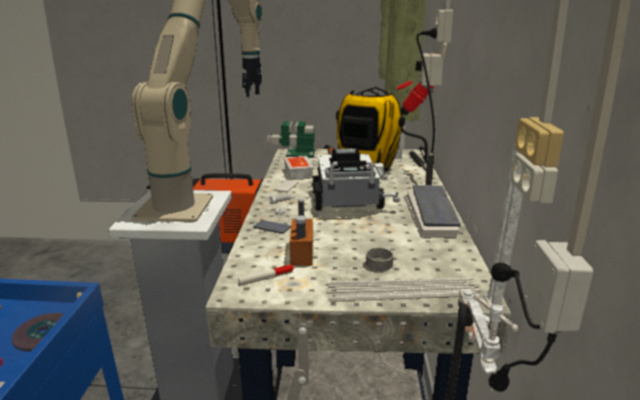

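```bash
cat >> look.py <<'E'
import numpy as np
np.set_printoptions(precision=2,suppress=True)
def ray(c,px):
    p=cv2.undistortPoints(np.array([[px]],float),c['mtx'],c['distortion'])[0,0]
    R,t=np.array(c['R']),np.array(c['t']); return -R.T@t, R.T@np.array([p[0],p[1],1])
def onz(c,px,z):
    o,d=ray(c,px); return o+d*(z-o[2])/d[2]
def proj(c,X):
    return cv2.projectPoints(np.array([X],float),cv2.Rodrigues(np.array(c['R']))[0],np.array(c['t']),c['mtx'],c['distortion'])[0][0,0]
E
python3 - <<'E'
from look import *
c=ctrl.calibration('scene')
for n,p,z in [('punchbase',(372,284),68),('punchhead',(374,250),152),('drifthead',(387,274),120),('hole',(358,270),68),('battop',(313,150),155),('deckcornerNear',(330,194),120),('deckR',(376,158),120),('deckL',(274,157),120),('tin',(225,163),44)]:
    print(n,onz(c,p,z))
print(proj(ctrl.calibration('side'),onz(c,(374,250),152)))
a=cv2.imread('pics/a_scene.png')
cv2.imwrite('pics/c1.png',np.hstack([cv2.resize(a[120:240,250:400],None,fx=2.66,fy=4,interpolation=2)[:, :399],cv2.resize(a[230:350,320:420],None,fx=4,fy=4,interpolation=2)]))
w=ctrl.calibration('wrist');print(w); s=ctrl.read_state()
print(w['R']@s['eef_pos']+w['t'])
E
```

```text
punchbase [ 434.7  -283.85   68.  ]
punchhead [ 432.28 -281.72  152.  ]
drifthead [ 437.88 -315.6   120.  ]
hole [ 433.56 -240.73   68.  ]
battop [528.38  95.57 155.  ]
deckcornerNear [486.7  -52.48 120.  ]
deckR [682.6   30.62 120.  ]
deckL [453.38 171.72 120.  ]
tin [369.44 341.04  44.  ]
[300.19 199.53]
{'mtx': array([[296.25,   0.  , 320.19],
       [  0.  , 296.25, 204.13],
       [  0.  ,   0.  ,   1.  ]]), 'distortion': array([-0.01,  0.  ,  0.  ,  0.  ,  0.  ]), 'R': array([[ 0.24,  0.97, -0.  ],
       [ 0.92, -0.23,  0.32],
       [ 0.31, -0.08, -0.95]]), 't': array([-650.73,  -43.81,  380.19])}
[ -1.56  31.87 161.73]
```

View pics/c1.png

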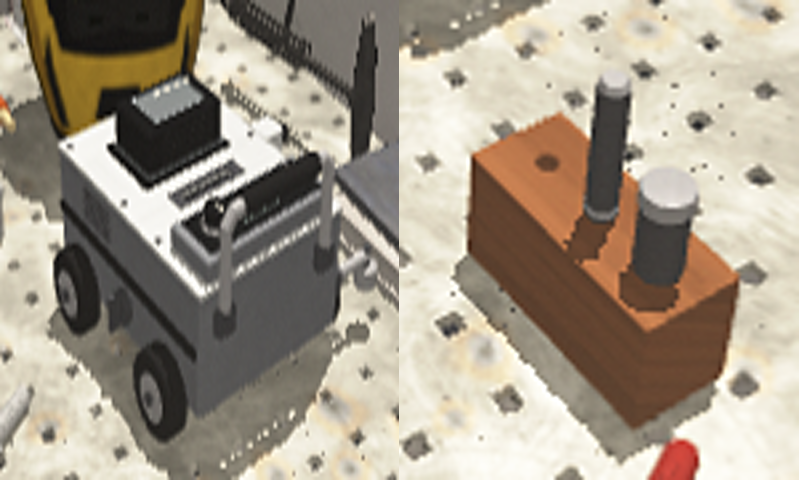

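```bash
cat >> look.py <<'E'
from scipy.spatial.transform import Rotation as Ro
def plan(x,y,z,yaw=None,n=1,x0=None,yaw0=None):
    "rows (tool axes, deg / m) from measured pose (or x0,yaw0) to a tool-down pose, n equal rows"
    s=ctrl.read_state(); p=np.array(s['eef_pos'] if x0 is None else x0,float)
    r=Ro.from_euler('xyz',s['tool_rot'] if yaw0 is None else [np.pi,0,np.radians(yaw0)])
    y0=r.as_euler('xyz',True)[2]
    yaw=y0 if yaw is None else yaw
    rt=Ro.from_euler('xyz',[180,0,yaw],True); w=(r.inv()*rt).as_rotvec(True)/n
    d=(np.array([x,y,z])-p)/n/1000
    for k in range(n):
        print(np.round(w,2).tolist(),np.round(r.inv().apply(d),4).tolist()); r=r*Ro.from_rotvec(w,True)
E
python3 - <<'E'
from look import *
c=ctrl.calibration('scene')
for p in [(262,150),(290,152),(325,145),(190,150),(212,142)]: print(p,onz(c,p,0))
plan(420,200,380,90,10)
print();plan(525,50,330,90,3,(420,200,380),90)
E
```

```text
(262, 150) [530.22 442.51   0.  ]
(290, 152) [605.25 381.86   0.  ]
(325, 145) [734.07 366.7    0.  ]
(190, 150) [321.43 563.84   0.  ]
(212, 142) [404.43 585.76   0.  ]
[-0.01, 0.01, 7.61] [-0.036, -0.0355, -0.0149]
[-0.01, 0.01, 7.61] [-0.0403, -0.0304, -0.0149]
[-0.01, 0.01, 7.61] [-0.044, -0.0248, -0.0149]
[-0.01, 0.01, 7.61] [-0.0469, -0.0187, -0.0149]
[-0.01, 0.01, 7.61] [-0.049, -0.0123, -0.0149]
[-0.01, 0.01, 7.61] [-0.0502, -0.0058, -0.0149]
[-0.01, 0.01, 7.61] [-0.0505, 0.0009, -0.0149]
[-0.01, 0.01, 7.61] [-0.0499, 0.0076, -0.0149]
[-0.01, 0.01, 7.61] [-0.0485, 0.0142, -0.0149]
[-0.01, 0.01, 7.61] [-0.0462, 0.0205, -0.0149]

[0.0, 0.0, 0.0] [-0.05, 0.035, 0.0167]
[0.0, 0.0, 0.0] [-0.05, 0.035, 0.0167]
[0.0, 0.0, 0.0] [-0.05, 0.035, 0.0167]
```

Emit:
carry_out(
  deltas=[0, 0, 7.6, -0.036, -0.0355, -0.03, -1, 0, 0, 7.6, -0.04, -0.03, -0.03, -1, 0, 0, 7.6, -0.044, -0.025, -0.03, -1, 0, 0, 7.6, -0.047, -0.019, -0.03, -1, 0, 0, 7.6, -0.049, -0.012, -0.03, -1, 0, 0, 7.6, -0.05, -0.006, 0, -1, 0, 0, 7.6, -0.0505, 0.001, 0, -1, 0, 0, 7.6, -0.05, 0.0075, 0, -1, 0, 0, 7.6, -0.0485, 0.014, 0, -1, 0, 0, 7.6, -0.046, 0.0205, 0, -1, 0, 0, 0, -0.05, 0.035, 0.02, -1, 0, 0, 0, -0.05, 0.035, 0.02, -1],
)

```text
clock: 1.6
eef_pos: [488.9, 102.4, 341.9]
tool_rot: [3.141, -0.001, 1.574]
force: [0.6, 0.8, -0.1]
width: 85.4
gripper_force: 0.0
```

Emit:
carry_out(
  deltas=[0, 0, 0, -0.05, 0.035, 0.01, -1, 0, 0, 0, 0, 0, 0, -1, 0, 0, 0, 0, 0, 0, -1],
)

```text
clock: 1.98
eef_pos: [522.8, 53.9, 331.9]
tool_rot: [-3.14, -0.0, 1.572]
force: [-0.9, 0.6, -1.0]
width: 85.4
gripper_force: 0.0
```

Run:
```python
from look import *
s=ctrl.read_state();print(s['clock'],s['eef_pos'],s['tool_rot'],s['qd'],s['force'])
snap('wrist','w1.png')
```

```text
1.975 [522.77  53.92 331.91] [-3.14 -0.    1.57] [-0.03 -0.01 -0.02  0.   -0.    0.    0.  ] [-0.91  0.6  -0.99]
```

View pics/w1.png

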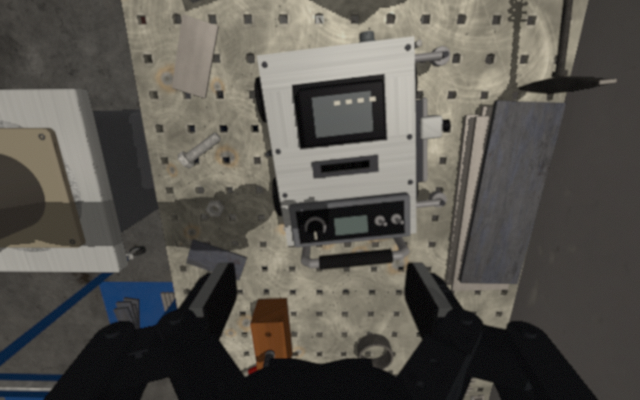

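Emit:
carry_out(
  deltas=[0, 0, 0, -0.05, -0.03, 0, -1, 0, 0, 0, -0.05, -0.03, 0, -1, 0, 0, 0, 0, 0, 0, -1, 0, 0, 0, 0, 0, 0, -1],
)

```text
clock: 2.52
eef_pos: [463.7, -44.5, 332.8]
tool_rot: [3.14, -0.002, 1.575]
force: [1.2, 0.3, 0.3]
width: 85.4
gripper_force: 0.0
```

```bash
cat >> look.py <<'E'
def tri(c1,p1,c2,p2):
    (o1,d1),(o2,d2)=ray(c1,p1),ray(c2,p2)
    k=np.linalg.lstsq(np.c_[d1,-d2],o2-o1,rcond=None)[0]
    a,b=o1+d1*k[0],o2+d2*k[1]; return (a+b)/2,np.linalg.norm(a-b)
E
python3 - <<'E'
from look import *
import pickle
c2=ctrl.calibration('wrist');b=snap('wrist','w2.png');s=ctrl.read_state();print(s['eef_pos'])
pickle.dump(c2,open('c2.pkl','wb'))
g=cv2.cvtColor(b,cv2.COLOR_RGB2GRAY); a=cv2.imread('pics/w1.png',0)
def cts(g,lo,hi,n):
    m=cv2.inRange(g,lo,hi)
    for c in cv2.findContours(m,cv2.RETR_LIST,cv2.CHAIN_APPROX_NONE)[0]:
        A=cv2.contourArea(c)
        if A>150 and A<40000:
            r=cv2.minAreaRect(c)
            if r[0][1]<290 and 200<r[0][0]<460: print(n,A,[np.round(v,1) for v in r])
print(a[150:180:2,345],a[166,305:385:4])
cts(a,0,45,'a');cts(g,0,45,'b');cts(a,150,255,'A');cts(g,150,255,'B')
E
```

```text
[463.91 -44.3  332.6 ]
[165 170 172 165  96  56  36  11   6  12  39  56  85 156 163] [164 160  62  57  26   9   9   4   9   2   6   8   0   6   8   3  37  57
  81 170]
a 820.5 [array([355.4, 259.3]), array([13.6, 72.3]), np.float64(84.1)]
a 166.5 [array([207.6, 245. ]), array([35.1,  9.1]), np.float64(2.1)]
a 644.5 [array([350.9, 224.8]), array([19.7, 35.7]), np.float64(84.0)]
a 3195.5 [array([350.1, 221.2]), array([ 33.4, 109.1]), np.float64(84.3)]
a 154.5 [array([275.1, 197. ]), array([37.7,  6.3]), np.float64(79.0)]
a 382.0 [array([344.7, 166. ]), array([ 9.1, 49.7]), np.float64(83.7)]
a 2646.0 [array([345.3, 113.5]), array([44.3, 67. ]), np.float64(83.3)]
a 193.5 [array([258.8,  99.9]), array([43.7,  6.6]), np.float64(80.9)]
a 5399.0 [array([340.6, 111.8]), array([63.1, 90.3]), np.float64(83.7)]
b 503.5 [array([299.2, 261.9]), array([17.7, 33.2]), np.float64(87.1)]
b 1383.5 [array([242.8, 208.6]), array([59.7, 29.3]), np.float64(19.3)]
b 983.5 [array([414.5, 177.2]), array([14.4, 80.8]), np.float64(83.4)]
b 215.0 [array([365.6, 143.7]), array([20.1, 26. ]), np.float64(53.7)]
b 16
[... 727 characters left out ...]
y([374.9,  33.1]), array([16.1, 37.2]), np.float64(81.5)]
A 337.0 [array([410.1,  37.1]), array([34.9, 19. ]), np.float64(54.8)]
A 271.0 [array([281.4,  16.5]), array([16.5, 26.3]), np.float64(6.3)]
A 214.0 [array([426.7,  13.4]), array([12.9, 25.4]), np.float64(15.9)]
A 28538.5 [array([343.6, 100.7]), array([186.8, 234.3]), np.float64(10.3)]
B 232.0 [array([307.8, 210.3]), array([14.2, 30.9]), np.float64(39.1)]
B 181.5 [array([290.2,  85.8]), array([24.4, 19.6]), np.float64(84.8)]
B 1641.0 [array([400.5,  79.4]), array([23.8, 77.2]), np.float64(83.8)]
B 12409.0 [array([399.,  86.]), array([172., 164.]), np.float64(90.0)]
B 451.0 [array([274.4,  25. ]), array([59.5, 21.3]), np.float64(51.7)]
```

View pics/w2.png

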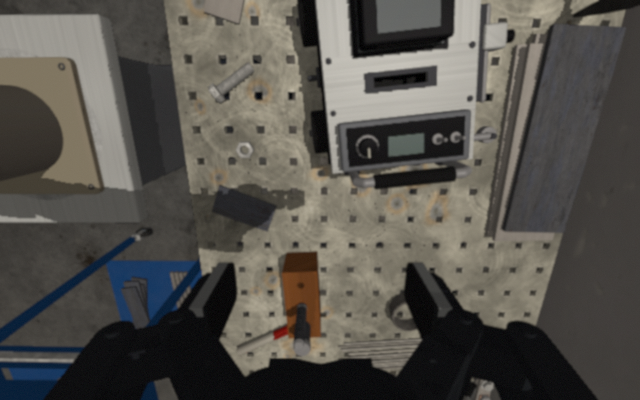

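```bash
cat >> look.py <<'E'
def camat(c,s,p,rpy):
    "wrist calibration moved from tool pose s to tool pose (p,rpy)"
    Rt=Ro.from_euler('xyz',s[1]).as_matrix(); Rn=Ro.from_euler('xyz',rpy).as_matrix()
    K=c['R']@Rt; k=c['R']@s[0]+c['t']; c=dict(c); c['R']=K@Rn.T; c['t']=k-c['R']@np.array(p); return c
E
python3 - <<'E'
from look import *
import pickle
c2=pickle.load(open('c2.pkl','rb'));s=ctrl.read_state()
c1=camat(c2,(s['eef_pos'],s['tool_rot']),[522.77,53.92,331.91],[-3.14,0,1.572])
X,e=tri(c1,(344.6,166.2),c2,(400.5,79.4));print('slot',X,e)
def ends(ctr,L,ang):
    u=np.array([np.cos(np.radians(ang-90)),np.sin(np.radians(ang-90))]);return np.array(ctr)-u*L/2,np.array(ctr)+u*L/2
for c,r in((c1,((344.6,166.2),70.9,83.7)),(c2,((400.5,79.4),77.2,83.8))):
    a,b=[onz(c,p,121.5) for p in ends(*r)];d=b-a;print(a,b,np.linalg.norm(d),np.degrees(np.arctan2(d[1],d[0])),(a+b)/2)
print('batt',onz(c1,(340.6,111.8),122), onz(c1,(340.3,111.9),122))
print('hole0?',onz(c2,(300,287),68),'punchhead',onz(c2,(303,348),152))
plan(434,-210,330,90,4)
E
```

```text
slot [553.52  66.01 121.9 ] 0.6065821140002337
[510.7   61.25 121.5 ] [595.57  70.91 121.5 ] 85.41510870540024 6.4934511456274615 [553.13  66.08 121.5 ]
[511.53  61.24 121.5 ] [596.05  70.56 121.5 ] 85.03542588735361 6.288257031466501 [553.79  65.9  121.5 ]
batt [546.97 128.94 122.  ] [546.63 128.83 122.  ]
hole0? [ 434.21 -239.53   68.  ] punchhead [ 442.85 -281.    152.  ]
[0.01, -0.02, 0.08] [-0.0414, -0.0077, 0.0006]
[0.01, -0.02, 0.08] [-0.0414, -0.0076, 0.0006]
[0.01, -0.02, 0.08] [-0.0414, -0.0076, 0.0006]
[0.01, -0.02, 0.08] [-0.0414, -0.0075, 0.0006]
```

Emit:
carry_out(
  deltas=[0, 0, 0, -0.0465, -0.0075, 0, -1, 0, 0, 0, -0.0465, -0.0075, 0, -1, 0, 0, 0, -0.0465, -0.0075, 0, -1, 0, 0, 0, -0.0465, -0.0075, 0, -1, 0, 0, 0, 0, 0, 0, -1, 0, 0, 0, 0, 0, 0, -1],
)

```text
clock: 3.32
eef_pos: [434.7, -230.8, 332.0]
tool_rot: [-3.141, -0.001, 1.575]
force: [0.9, 0.7, -0.4]
width: 85.6
gripper_force: 0.0
```

```bash
cat > shot.py <<'E'
import sys,pickle
from look import *
n=sys.argv[1]
c=ctrl.calibration('wrist'); s=ctrl.read_state(); snap('wrist',n+'.png'); pickle.dump(c,open(n+'.pkl','wb'))
print(s['clock'],s['eef_pos'],s['tool_rot'])
E
python3 shot.py r1
```

```text
3.325 [ 434.71 -230.85  331.97] [-3.14 -0.    1.57]
```

Emit:
carry_out(
  deltas=[0, 0, 0, -0.03, 0.02, 0.02, -1, 0, 0, 0, -0.03, 0.02, 0.02, -1, 0, 0, 0, 0, 0, 0, -1, 0, 0, 0, 0, 0, 0, -1],
)

```text
clock: 3.88
eef_pos: [474.1, -290.7, 292.3]
tool_rot: [-3.141, -0.001, 1.575]
force: [0.3, 0.8, 0.8]
width: 85.6
gripper_force: 0.0
```

```bash
python3 shot.py r2; python3 -c "
import cv2,numpy as np
a=cv2.imread('pics/r1.png');b=cv2.imread('pics/r2.png')
cv2.imwrite('pics/r12.png',np.hstack([a[100:390,210:430],b[100:390,150:370]]).repeat(1,0))
x=cv2.imread('pics/r12.png');cv2.imwrite('pics/r12.png',cv2.resize(x,None,fx=1.8,fy=1.8))"
```

```text
3.875 [ 474.11 -290.73  292.26] [-3.14 -0.    1.57]
```

View pics/r12.png

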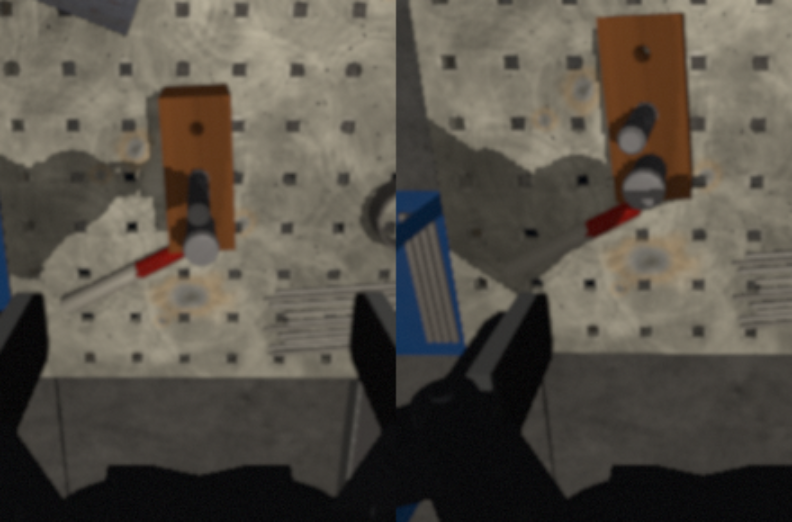

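Run:
```python
from look import *
import pickle
c1,c2=[pickle.load(open(f'r{i}.pkl','rb')) for i in(1,2)]
A,B=cv2.imread('pics/r1.png'),cv2.imread('pics/r2.png')
def circ(im,x,y,h,nm,r0,r1,gray=True):
    g=im[y-h:y+h,x-h:x+h]; big=cv2.resize(cv2.cvtColor(g,cv2.COLOR_BGR2GRAY),None,fx=6,fy=6,interpolation=cv2.INTER_CUBIC)
    C=cv2.HoughCircles(big,cv2.HOUGH_GRADIENT,1,20,param1=60,param2=12,minRadius=r0*6,maxRadius=r1*6)
    print(nm,None if C is None else [(round(x-h+(q[0]-2.5)/6,1),round(y-h+(q[1]-2.5)/6,1),round(q[2]/6,1)) for q in C[0][:3]])
circ(A,320,217,14,'pA',4,9);circ(B,281,177,16,'pB',4,11);circ(A,322,238,18,'dA',6,14);circ(B,287,204,20,'dB',8,15)
circ(A,319,171,10,'hA',2,6);circ(B,287,129,11,'hB',2,7)
for n,p,q in[('p',(320,217),(280.6,176.7)),('d',(321.7,237.8),(287,204)),('h',(319.4,171.7),(287.2,129.4))]:print(n,*tri(c1,p,c2,q))
def wood(im):
    h=cv2.cvtColor(im,cv2.COLOR_BGR2HSV);return cv2.inRange(h,(5,120,70),(14,255,255))
for im in(A,B):
    c=max(cv2.findContours(wood(im),0,2)[0],key=cv2.contourArea);print(cv2.minAreaRect(c),cv2.approxPolyDP(c,5,True)[:,0].tolist())
```

```text
pA None
pB None
dA None
dB None
hA None
hB None
p [ 435.77 -276.42  142.19] 1.135402734626565
d [ 438.61 -312.67  122.67] 0.10095002781812844
h [ 435.44 -236.2    70.47] 0.7431814590545197
((319.0766906738281, 195.57125854492188), (85.90406799316406, 39.86155700683594), 87.87889862060547) [[298, 154], [301, 193], [326, 196], [330, 231], [339, 237], [337, 153]]
((287.656005859375, 153.77728271484375), (91.49466705322266, 47.286746978759766), 86.34777069091797) [[262, 110], [268, 170], [285, 156], [296, 162], [285, 185], [269, 178], [270, 196], [292, 184], [301, 198], [313, 198], [308, 108]]
```

Run:
```python
from look import *
import pickle
c1,c2=[pickle.load(open(f'r{i}.pkl','rb')) for i in(1,2)]
A,B=cv2.imread('pics/r1.png'),cv2.imread('pics/r2.png')
for c,pts in((c1,[(298,154),(337,153),(339,237)]),(c2,[(262,110),(308,108),(270,196),(313,198)])):
    print([onz(c,p,68)[:2].round(1).tolist() for p in pts])
for n,im,x,y in(('pA',A,320,217),('pB',B,281,177)):
    print(n,x-10,y-12);print(cv2.cvtColor(im,cv2.COLOR_BGR2GRAY)[y-12:y+13,x-10:x+11])
for n,im,x,y in(('hA',A,319,171),('hB',B,287,129)):
    g=cv2.cvtColor(im,cv2.COLOR_BGR2GRAY)[y-8:y+9,x-8:x+9].astype(float);w=np.clip(np.median(g)-12-g,0,None);Y,X=np.mgrid[y-8:y+9,x-8:x+9];print(n,(X*w).sum()/w.sum(),(Y*w).sum()/w.sum())
```

```text
[[405.7, -212.4], [459.1, -210.8], [465.1, -337.1]]
[[406.3, -213.9], [460.8, -211.5], [410.6, -320.4], [466.3, -322.8]]
pA 310 205
[[35 36 37 34 30 25 23 23 24 23 22 20 25 29 34 43 56 63 62 62 63]
 [36 34 34 32 28 26 22 24 23 24 24 25 24 27 32 45 57 64 64 63 63]
 [34 38 33 32 27 23 23 21 23 24 23 24 25 23 31 45 57 64 64 62 63]
 [35 33 35 34 30 28 22 24 23 23 25 22 23 23 29 44 55 64 64 63 64]
 [35 35 35 30 29 26 22 24 23 24 24 25 25 26 29 41 53 61 64 62 64]
 [32 36 37 33 29 22 23 23 25 22 23 22 22 24 26 36 52 61 64 63 62]
 [35 36 37 34 29 25 23 21 25 22 24 25 21 22 24 31 48 60 63 64 62]
 [36 40 43 39 33 24 26 26 29 31 30 31 28 25 24 30 43 56 61 62 62]
 [45 49 55 49 36 29 32 38 42 45 44 45 40 35 29 29 42 57 62 63 62]
 [54 59 61 55 41 39 44 48 52 54 54 54 52 47 42 32 43 55 60 64 63]
 [65 65 66 57 47 44 52 56 58 58 58 57 57 54 48 44 46 56 62 62 63]
 [67 67 66 62 52 52 56 59 58 60 59 58 59 55 55 49 48 57 61 62 63]
 [68 68 66 64 58 56 58 59 61 61 61 58 59 59 56 52 54 60 62 64 63]
 [70 68 68 64 59 57 60 61 61 59 60 60 60 58 57 55 57 60 62 61 61]
 [68 66 64 63 59 59 59 61 60 62 61 60 59 59 
[... 2300 characters left out ...]
1  71  72  75  79  91 101 107 111 111 110 107 101  92  83  76  70  70
   68  67  65]
 [ 68  72  71  72  74  77  84  93  98  98  97  92  87  79  76  72  66  63
   62  61  58]
 [ 69  71  72  71  72  71  73  76  81  81  81  77  73  69  67  63  57  53
   50  50  46]
 [ 70  71  71  73  71  69  67  68  69  70  68  69  66  63  57  50  44  37
   34  34  32]
 [ 71  71  72  72  71  70  67  66  63  65  66  63  59  53  45  36  31  26
   24  24  28]
 [ 69  70  72  72  71  69  67  62  57  55  55  54  49  37  29  26  24  22
   26  25  24]
 [ 69  70  72  72  71  67  65  56  47  42  41  38  36  29  25  21  23  27
   25  26  28]]
hA 319.11043872919817 170.83358547655067
hB 285.9660194174757 129.51577669902912
```

Run:
```python
from look import *
import pickle
c1,c2=[pickle.load(open(f'r{i}.pkl','rb')) for i in(1,2)]
p,q=(319.8,218.9),(280.4,177.5)
print(tri(c1,p,c2,q),onz(c1,p,152),onz(c2,q,152))
print(tri(c1,(319.1,170.8),c2,(286,129.5)),onz(c1,(319.1,170.8),68),onz(c2,(286,129.5),68))
```

```text
(array([ 435.9 , -276.27,  147.77]), np.float64(0.08884831219537026)) [ 435.93 -274.56  152.  ] [ 436.44 -275.27  152.  ]
(array([ 434.37, -236.03,   67.88]), np.float64(0.9067551619261901)) [ 434.72 -235.71   68.  ] [ 434.02 -236.3    68.  ]
```

Run:
```python
from look import *
plan(436,-275.7,190,96.4,2);print();plan(436,-275.7,112,96.4,2,(436,-275.7,190),96.4)
```

```text
[0.01, -0.03, -3.09] [0.0076, -0.019, 0.0513]
[0.01, -0.03, -3.09] [0.0086, -0.0186, 0.0513]

[0.0, 0.0, 0.0] [0.0, -0.0, 0.039]
[0.0, 0.0, 0.0] [0.0, -0.0, 0.039]
```

Emit:
carry_out(
  deltas=[0, 0, -3.1, 0.0076, -0.019, 0.051, -1, 0, 0, -3.1, 0.0086, -0.0186, 0.051, -1, 0, 0, 0, 0, 0, 0, -1, 0, 0, 0, 0, 0, 0, -1],
)

```text
clock: 4.42
eef_pos: [437.9, -278.2, 192.6]
tool_rot: [3.138, 0.003, 1.681]
force: [1.0, -1.0, 0.8]
width: 85.5
gripper_force: 0.0
```

Run:
```python
from look import *
s=ctrl.read_state();print(s['eef_pos'],s['tool_rot'],s['force'])
plan(436,-275.7,112,96.4,1)
```

```text
[ 437.9  -278.24  192.58] [3.14 0.   1.68] [ 0.99 -0.96  0.82]
[0.21, 0.15, -0.11] [0.0029, -0.0019, 0.0806]
```

Emit:
carry_out(
  deltas=[0, 0, 0, 0.001, -0.001, 0.04, -1, 0, 0, 0, 0.001, -0.001, 0.04, -1, 0, 0, 0, 0, 0, 0, -1, 0, 0, 0, 0, 0, 0, -1],
)

```text
clock: 4.92
eef_pos: [435.5, -277.0, 112.5]
tool_rot: [3.138, 0.003, 1.681]
force: [-0.7, 0.1, -0.6]
width: 85.5
gripper_force: 0.0
```

Run:
```python
from look import *
s=ctrl.read_state();print(s['eef_pos'],s['tool_rot'],s['force'])
plan(436,-275.7,112,96.4,1)
```

```text
[ 435.52 -277.01  112.54] [3.14 0.   1.68] [-0.74  0.09 -0.63]
[0.2, 0.16, -0.11] [0.0013, 0.0006, 0.0005]
```

Emit:
carry_out(
  deltas=[0.2, 0.16, 0, 0.0013, 0, 0, -1, 0, 0, 0, 0, 0, 0, 1, 0, 0, 0, 0, 0, 0, 1, 0, 0, 0, 0, 0, 0, 1, 0, 0, 0, 0, 0, 0, 1, 0, 0, 0, 0, 0, 0, 1, 0, 0, 0, 0, 0, 0, 1, 0, 0, 0, 0, 0, 0, 1],
)

```text
clock: 5.92
eef_pos: [433.3, -274.4, 110.5]
tool_rot: [-3.138, -0.003, 1.68]
force: [0.1, 1.1, 2.7]
width: 14.5
gripper_force: 58.3
```

Emit:
carry_out(
  deltas=[0, 0, 0, 0, 0, -0.02, 1, 0, 0, 0, 0, 0, -0.03, 1, 0, 0, 0, 0, 0, -0.035, 1, 0, 0, 0, 0, 0, -0.035, 1, 0, 0, 0, 0, 0, -0.035, 1, 0, 0, 0, 0, 0, -0.035, 1, 0, 0, 0, 0, 0, 0, 1, 0, 0, 0, 0, 0, 0, 1],
)

```text
clock: 6.92
eef_pos: [433.5, -274.1, 299.3]
tool_rot: [-3.137, -0.004, 1.681]
force: [-0.3, 0.2, -1.9]
width: 14.4
gripper_force: 58.7
```

Run:
```python
from look import *
for i in range(3):
    s=ctrl.read_state();print(s['clock'],s['eef_pos'],s['tool_rot'],s['force'],s['width'])
plan(553.5,66,300,96.4,8)
```

```text
6.925 [ 433.5  -274.05  299.26] [-3.14 -0.    1.68] [-0.28  0.2  -1.95] 14.429929110781028
6.925 [ 433.5  -274.05  299.26] [-3.14 -0.    1.68] [-0.28  0.2  -1.95] 14.429929110781028
6.925 [ 433.5  -274.05  299.26] [-3.14 -0.    1.68] [-0.28  0.2  -1.95] 14.429929110781028
[-0.04, -0.03, -0.01] [0.0406, 0.0196, -0.0]
[-0.04, -0.03, -0.01] [0.0406, 0.0196, -0.0]
[-0.04, -0.03, -0.01] [0.0406, 0.0196, -0.0]
[-0.04, -0.03, -0.01] [0.0406, 0.0196, -0.0]
[-0.04, -0.03, -0.01] [0.0406, 0.0196, -0.0001]
[-0.04, -0.03, -0.01] [0.0406, 0.0196, -0.0001]
[-0.04, -0.03, -0.01] [0.0406, 0.0196, -0.0001]
[-0.04, -0.03, -0.01] [0.0406, 0.0196, -0.0001]
```

Emit:
carry_out(
  deltas=[0, 0, 0, 0.04, 0.02, 0, 1, 0, 0, 0, 0.041, 0.0195, 0, 1, 0, 0, 0, 0.041, 0.0195, 0, 1, 0, 0, 0, 0.041, 0.0195, 0, 1, 0, 0, 0, 0.041, 0.0195, 0, 1, 0, 0, 0, 0.041, 0.0195, 0, 1, 0, 0, 0, 0.041, 0.0195, 0, 1, 0, 0, 0, 0.039, 0.0195, 0, 1, 0, 0, 0, 0, 0, 0.025, 1, 0, 0, 0, 0, 0, 0.027, 1, 0, 0, 0, 0, 0, 0, 1, 0, 0, 0, 0, 0, 0, 1],
)

```text
clock: 8.43
eef_pos: [553.9, 65.2, 248.7]
tool_rot: [-3.138, -0.002, 1.68]
force: [0.3, -0.1, -0.9]
width: 14.5
gripper_force: 58.7
```

```bash
python3 shot.py s1
python3 - <<'E'
from look import *
import pickle
snap('scene','s1_scene.png');snap('side','s1_side.png')
s=ctrl.read_state();print(s['force'],s['tool_rot'])
w=cv2.imread('pics/s1.png')[120:320,220:420];a=cv2.imread('pics/s1_scene.png')[70:220,250:400]
cv2.imwrite('pics/s1c.png',np.hstack([cv2.resize(w,(400,400),interpolation=2),cv2.resize(a,(400,400),interpolation=2)]))
c=pickle.load(open('s1.pkl','rb'))
p=s['eef_pos'];print(proj(c,p),proj(c,p-[0,0,103]),proj(c,[553.5,66,121.5]))
E
```

```text
8.425 [553.91  65.21 248.69] [-3.14 -0.    1.68]
[-0.58 -0.02 -1.38] [-3.14 -0.    1.68]
[318.46 266.42] [319.43 205.16] [318.7 195.9]
```

View pics/s1c.png

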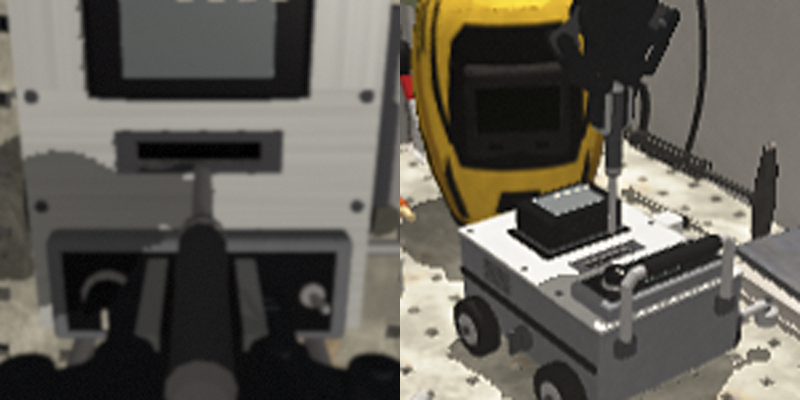

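Run:
```python
from look import *
g=cv2.imread('pics/s1.png',0)
print('cols 308-334');
for r in range(182,226,2): print(r,g[r,308:335])
g=cv2.imread('pics/s1_scene.png',0)
print('scene r, cols 322-338')
for r in range(128,162,1): print(r,g[r,320:340])
```

```text
cols 308-334
182 [164 164 164 163 164 165 164 165 165 166 165 165 164 166 164 165 166 166
 165 165 165 165 165 166 166 166 165]
184 [148 148 148 148 148 147 148 147 149 147 147 144 138 136 136 141 145 148
 148 149 148 148 148 148 148 149 148]
186 [74 76 75 75 75 74 75 75 76 75 73 70 62 59 61 67 74 75 75 75 76 76 75 76
 76 75 76]
188 [54 56 55 55 55 56 55 54 56 56 54 56 55 56 57 56 55 56 57 56 55 56 55 56
 56 56 58]
190 [44 44 46 42 44 44 44 44 44 45 44 45 44 44 43 44 44 45 45 45 46 43 44 43
 45 45 43]
192 [11  7  9  6  8  9 12  7  5 13  6  7 10  7  9 10  9  9 10  8  9 10  6  8
  9 11  8]
194 [0 3 3 3 4 4 6 0 1 0 1 5 5 0 7 4 3 5 4 7 4 3 3 0 1 4 4]
196 [2 3 2 1 4 0 0 4 1 3 4 1 1 0 0 1 1 2 4 0 3 2 0 7 1 0 2]
198 [10  5  7  7  9  7 10  9  8  9  8  7  7  9  4  7 11  8 11  8 11  7  7  9
 10  8  9]
200 [44 42 36 36 37 37 36 35 36 37 39 39 40 43 44 45 47 46 45 45 44 44 46 48
 48 49 49]
202 [37 34 34 30 32 32 31 33 35 44 50 53 53 53 54 53 53 53 55 53 53 53 54 54
 55 55 57]
204 [29 28 27 29 29 31 31 33 41 52 56 57 60 62 61 63 61 57 55 55 55 57 55 56
 57 55 55]
206 [ 54  54  54  63  74  84  92 
[... 3396 characters left out ...]
243]
154 [ 27  29  29  28  28  29  27  38 115 119 110  43  56 150 187 237 243 244
 242 241]
155 [ 28  29  28  29  28  29  23  36 116 118 111  61  71  66  18  70 184 245
 241 238]
156 [ 29  28  28  28  30  33  32  52 108 120 102  37  29  34  35  74 167 244
 240 239]
157 [ 28  29  33  33  49  62  50  64  75  96  61  34  81 161 168 200 248 243
 240 240]
158 [ 35  50  59  50  68  71  35  18  20  53 162 169 202 253 249 246 245 240
 244 242]
159 [ 51  72  68  35  18  16  34  68 164 181 254 249 247 246 247 239 231 200
 240 246]
160 [ 36  29  15  38  82 163 169 190 254 249 247 247 239 243 233 152  81  90
 170 240]
161 [ 33  54 165 173 205 254 250 249 248 240 243 233 157 151  73  78  80  86
  87 128]
```

Run:
```python
from look import *
import pickle
c=pickle.load(open('s1.pkl','rb'));sc=ctrl.calibration('scene')
T,e=tri(c,(321,205.2),sc,(329.1,156.3));print(T,e, onz(c,(321,205.2),146))
# slot opening seen now
g=cv2.imread('pics/s1.png',0)
m=cv2.inRange(g,0,22)
for k in cv2.findContours(m,0,1)[0]:
    r=cv2.minAreaRect(k)
    if 150<cv2.contourArea(k) and abs(r[0][1]-195)<15: print(r,onz(c,r[0],121.5))
print(ctrl.read_state()['eef_pos'])
for z in(140,146,150): print(proj(c,[553.9,65.2,z]),proj(sc,[553.9,65.2,z]))
```

```text
[556.42  64.19 143.74] 1.2480446650503223 [555.79  65.27 146.  ]
((319.0, 195.0), (6.0, 60.0), 90.0) [553.68  66.92 121.5 ]
[554.39  65.36 249.6 ]
[318.9  202.88] [327.77 157.74]
[318.85 205.05] [327.81 155.63]
[318.82 206.55] [327.84 154.22]
```

Emit:
carry_out(
  deltas=[0, 0, 0, 0.0014, -0.0022, 0, 1, 0, 0, 0, 0, 0, 0.01, 1, 0, 0, 0, 0, 0, 0.01, 1, 0, 0, 0, 0, 0, 0, 1, 0, 0, 0, 0, 0, 0, 1],
)

```text
clock: 9.2
eef_pos: [551.4, 66.6, 228.6]
tool_rot: [-3.138, -0.003, 1.68]
force: [-0.8, -0.7, -0.9]
width: 14.8
gripper_force: 58.7
```

```bash
python3 shot.py s2
python3 - <<'E'
from look import *
snap('scene','s2_scene.png')
w=cv2.imread('pics/s2.png')[150:250,270:370];a=cv2.imread('pics/s2_scene.png')[120:200,290:370]
cv2.imwrite('pics/s2c.png',np.hstack([cv2.resize(w,(400,400),interpolation=2),cv2.resize(a,(400,400),interpolation=2)]))
print(ctrl.read_state()['force'])
E
```

```text
9.2 [551.45  66.63 228.59] [-3.14 -0.    1.68]
[-0.09 -0.82 -0.39]
```

View pics/s2c.png

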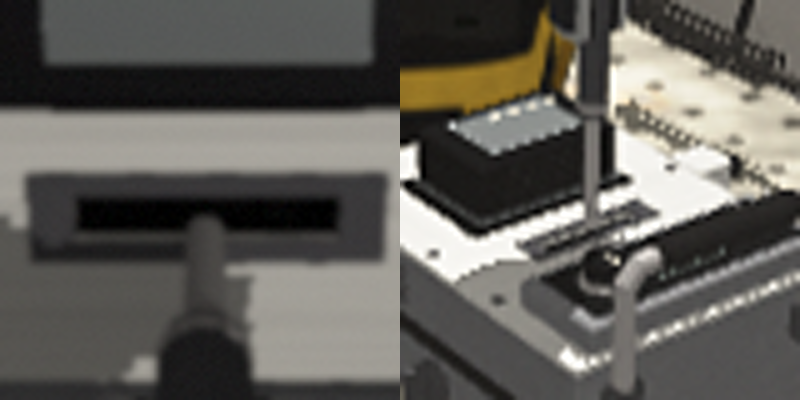

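Emit:
carry_out(
  deltas=[0, 0, 0, 0.001, 0, 0, 1, 0, 0, 0, 0, 0, 0.002, 1, 0, 0, 0, 0, 0, 0.001, 1, 0, 0, 0, 0, 0, 0.001, 1, 0, 0, 0, 0, 0, 0.001, 1],
)

```text
clock: 9.93
eef_pos: [551.3, 67.7, 223.6]
tool_rot: [-3.138, -0.003, 1.681]
force: [0.1, 0.2, -1.2]
width: 14.7
gripper_force: 58.7
```

Emit:
carry_out(
  deltas=[0, 0, 0, 0, 0, 0.0008, 1, 0, 0, 0, 0, 0, 0.0008, 1],
)

```text
clock: 10.18
eef_pos: [551.3, 67.7, 222.1]
tool_rot: [-3.138, -0.003, 1.68]
force: [-0.2, 0.1, -1.6]
width: 14.6
gripper_force: 58.7
```

Past the expected rim height with no force; take a couple more small steps.

Emit:
carry_out(
  deltas=[0, 0, 0, 0, 0, 0.001, 1, 0, 0, 0, 0, 0, 0.001, 1],
)

```text
clock: 10.42
eef_pos: [551.3, 67.8, 220.1]
tool_rot: [-3.138, -0.003, 1.68]
force: [1.0, 0.3, -1.5]
width: 14.4
gripper_force: 58.7
```

Emit:
carry_out(
  deltas=[0, 0, 0, 0, 0, 0.001, 1, 0, 0, 0, 0, 0, 0.001, 1],
)

```text
clock: 10.68
eef_pos: [551.3, 67.7, 218.1]
tool_rot: [-3.138, -0.003, 1.681]
force: [-0.2, -0.5, -0.8]
width: 14.5
gripper_force: 58.7
```

Emit:
carry_out(
  deltas=[0, 0, 0, 0, 0, 0.002, 1, 0, 0, 0, 0, 0, 0.002, 1, 0, 0, 0, 0, 0, 0.002, 1],
)

```text
clock: 11.05
eef_pos: [551.2, 67.8, 212.0]
tool_rot: [-3.138, -0.003, 1.681]
force: [0.5, -0.6, -1.2]
width: 14.6
gripper_force: 58.7
```

Emit:
carry_out(
  deltas=[0, 0, 0, 0, 0, 0.003, 1, 0, 0, 0, 0, 0, 0.003, 1, 0, 0, 0, 0, 0, 0.003, 1, 0, 0, 0, 0, 0, 0.001, 1],
)

```text
clock: 11.55
eef_pos: [551.0, 67.8, 201.9]
tool_rot: [-3.138, -0.003, 1.681]
force: [-1.6, 1.0, -1.1]
width: 14.7
gripper_force: 58.7
```

Emit:
carry_out(
  deltas=[0, 0, 0, 0, 0, 0.001, 1, 0, 0, 0, 0, 0, 0.001, 1],
)

```text
clock: 11.8
eef_pos: [551.3, 67.8, 200.2]
tool_rot: [-3.138, -0.003, 1.681]
force: [-0.2, 0.8, -0.0]
width: 14.4
gripper_force: 58.7
```

Emit:
carry_out(
  deltas=[0, 0, 0, 0, 0, 0.001, 1, 0, 0, 0, 0, 0, 0.0005, 1],
)

```text
clock: 12.05
eef_pos: [551.2, 67.8, 198.6]
tool_rot: [-3.138, -0.003, 1.681]
force: [0.3, -0.7, -1.0]
width: 14.5
gripper_force: 58.7
```

Emit:
carry_out(
  deltas=[0, 0, 0, 0, 0, 0.0008, 1, 0, 0, 0, 0, 0, 0.0004, 1],
)

```text
clock: 12.3
eef_pos: [551.4, 67.7, 198.0]
tool_rot: [-3.139, -0.003, 1.68]
force: [-1.0, -0.3, 5.7]
width: 14.5
gripper_force: 59.3
```

Emit:
carry_out(
  deltas=[0, 0, 0, 0, 0, 0.0008, 1, 0, 0, 0, 0, 0, 0, 1],
)

```text
clock: 12.55
eef_pos: [551.6, 67.7, 197.8]
tool_rot: [-3.139, -0.003, 1.68]
force: [-1.2, -0.2, 7.8]
width: 14.5
gripper_force: 59.7
```

Emit:
carry_out(
  deltas=[0, 0, 0, 0, 0.0015, -0.0006, 1, 0, 0, 0, 0, 0.0015, 0, 1],
)

```text
clock: 12.8
eef_pos: [552.9, 67.9, 197.8]
tool_rot: [-3.135, -0.003, 1.68]
force: [-4.4, 0.1, 7.9]
width: 14.5
gripper_force: 59.6
```

Emit:
carry_out(
  deltas=[0, 0, 0, 0, 0.0015, 0, 1, 0, 0, 0, 0, 0.0015, 0, 1],
)

```text
clock: 13.05
eef_pos: [555.5, 68.1, 197.3]
tool_rot: [-3.135, -0.003, 1.68]
force: [-0.5, 0.7, -1.6]
width: 14.6
gripper_force: 58.9
```

Emit:
carry_out(
  deltas=[0, 0, 0, 0, 0.0015, 0, 1, 0, 0, 0, 0, 0.0015, 0, 1],
)

```text
clock: 13.3
eef_pos: [560.4, 68.9, 197.0]
tool_rot: [-3.138, -0.003, 1.681]
force: [0.8, 0.1, -1.5]
width: 13.9
gripper_force: 58.9
```

Emit:
carry_out(
  deltas=[0, 0, 0, -0.0003, -0.002, 0, 1, 0, 0, 0, 0, 0, 0.001, 1, 0, 0, 0, 0, 0, 0.001, 1],
)

```text
clock: 13.68
eef_pos: [558.1, 68.3, 195.1]
tool_rot: [-3.138, -0.003, 1.68]
force: [-0.1, 1.0, -1.7]
width: 14.3
gripper_force: 58.9
```

Emit:
carry_out(
  deltas=[0, 0, 0, 0, 0, 0.001, 1, 0, 0, 0, 0, 0, 0.001, 1],
)

```text
clock: 13.92
eef_pos: [558.2, 68.3, 193.1]
tool_rot: [-3.138, -0.003, 1.681]
force: [-0.0, -0.6, -1.1]
width: 14.4
gripper_force: 58.9
```

Emit:
carry_out(
  deltas=[0, 0, 0, 0, 0, 0.001, 1, 0, 0, 0, 0, 0, 0.001, 1],
)

```text
clock: 14.18
eef_pos: [558.1, 68.3, 191.1]
tool_rot: [-3.138, -0.003, 1.68]
force: [0.1, 0.0, -1.2]
width: 14.3
gripper_force: 58.9
```

Emit:
carry_out(
  deltas=[0, 0, 0, 0, 0, 0.001, 1, 0, 0, 0, 0, 0, 0.001, 1],
)

```text
clock: 14.42
eef_pos: [558.2, 68.2, 189.5]
tool_rot: [-3.138, -0.003, 1.68]
force: [-1.4, 0.5, 2.9]
width: 14.4
gripper_force: 59.0
```

Emit:
carry_out(
  deltas=[0, 0, 0, 0, 0, 0.001, 1, 0, 0, 0, 0, 0, 0.001, 1],
)

```text
clock: 14.68
eef_pos: [558.3, 68.3, 187.6]
tool_rot: [-3.139, -0.003, 1.68]
force: [-1.8, -0.1, 5.2]
width: 14.5
gripper_force: 59.4
```

Emit:
carry_out(
  deltas=[0, 0, 0, 0, 0, 0.001, 1, 0, 0, 0, 0, 0, 0.001, 1],
)

```text
clock: 14.92
eef_pos: [558.3, 68.3, 185.7]
tool_rot: [-3.139, -0.003, 1.681]
force: [-1.5, 0.1, 6.1]
width: 14.4
gripper_force: 59.5
```

Emit:
carry_out(
  deltas=[0, 0, 0, 0, 0, 0.001, 1, 0, 0, 0, 0, 0, 0.0005, 1],
)

```text
clock: 15.18
eef_pos: [558.3, 68.5, 184.2]
tool_rot: [-3.139, -0.003, 1.681]
force: [-1.1, 0.3, 6.1]
width: 14.5
gripper_force: 59.6
```

```bash
cat > bat.py <<'E'
from look import *
im=ctrl.get_image('scene');h=cv2.cvtColor(cv2.cvtColor(im,cv2.COLOR_RGB2BGR),cv2.COLOR_BGR2GRAY)
g=h[125:172,300]; print(g.tolist())
E
python3 bat.py; python3 -c "
import cv2;print(cv2.imread('pics/s2_scene.png',0)[125:172,300].tolist())"
```

```text
[25, 28, 25, 22, 21, 21, 19, 28, 66, 109, 120, 119, 117, 116, 115, 104, 64, 25, 55, 78, 32, 30, 33, 32, 29, 26, 24, 23, 23, 25, 25, 23, 24, 28, 42, 51, 27, 20, 20, 158, 255, 249, 246, 245, 245, 245, 245]
[26, 27, 27, 20, 20, 22, 20, 28, 64, 107, 119, 117, 118, 116, 114, 105, 63, 21, 18, 144, 209, 39, 28, 32, 32, 29, 26, 24, 25, 26, 25, 25, 25, 25, 27, 44, 54, 20, 18, 156, 253, 248, 245, 244, 245, 244, 244]
```

Emit:
carry_out(
  deltas=[0, 0, 0, 0, 0, 0.0008, 1, 0, 0, 0, 0, 0, 0.0004, 1],
)

```text
clock: 15.48
eef_pos: [558.3, 68.6, 183.1]
tool_rot: [-3.139, -0.003, 1.681]
force: [-2.0, -0.3, 8.2]
width: 14.6
gripper_force: 59.7
```

Emit:
carry_out(
  deltas=[0, 0, 0, 0, 0, 0.0008, 1, 0, 0, 0, 0, 0, 0.0004, 1],
)

```text
clock: 15.72
eef_pos: [558.3, 68.7, 182.0]
tool_rot: [-3.139, -0.004, 1.681]
force: [-2.5, 0.9, 7.6]
width: 14.6
gripper_force: 59.8
```

```bash
python3 bat.py
```

```text
[26, 28, 26, 21, 22, 23, 21, 28, 66, 109, 120, 120, 103, 51, 71, 99, 29, 30, 32, 31, 28, 26, 22, 25, 24, 23, 25, 24, 22, 30, 51, 53, 25, 25, 25, 26, 24, 24, 26, 79, 133, 193, 250, 246, 245, 245, 245]
```

Emit:
carry_out(
  deltas=[0, 0, 0, 0, 0, 0, 1, 0, 0, 0, 0, 0, -0.02, 1, 0, 0, 0, 0, 0, -0.03, 1, 0, 0, 0, 0, 0, -0.035, 1, 0, 0, 0, 0, 0, -0.035, 1, 0, 0, 0, 0, 0, 0, 1],
)

```text
clock: 16.52
eef_pos: [560.3, 67.9, 303.5]
tool_rot: [3.14, -0.003, 1.681]
force: [0.2, 0.9, -1.8]
width: 14.8
gripper_force: 59.1
```

```bash
python3 - <<'E'
from look import *
s=ctrl.read_state();print(s['force'],s['tool_rot'])
plan(433.5,-274.2,302,96.3,8)
E
python3 bat.py
```

```text
[ 0.2   0.92 -1.85] [ 3.14 -0.    1.68]
[0.01, -0.02, -0.0] [-0.0408, -0.0204, 0.0]
[0.01, -0.02, -0.0] [-0.0408, -0.0204, 0.0]
[0.01, -0.02, -0.0] [-0.0408, -0.0204, 0.0001]
[0.01, -0.02, -0.0] [-0.0408, -0.0204, 0.0001]
[0.01, -0.02, -0.0] [-0.0408, -0.0204, 0.0001]
[0.01, -0.02, -0.0] [-0.0408, -0.0204, 0.0001]
[0.01, -0.02, -0.0] [-0.0408, -0.0204, 0.0001]
[0.01, -0.02, -0.0] [-0.0408, -0.0204, 0.0002]
[25, 28, 27, 24, 21, 21, 20, 27, 67, 109, 121, 121, 105, 70, 124, 147, 35, 30, 32, 31, 30, 27, 26, 25, 25, 25, 24, 25, 25, 28, 44, 54, 25, 25, 27, 26, 27, 25, 29, 79, 132, 194, 250, 245, 245, 245, 245]
```

Emit:
carry_out(
  deltas=[0, 0, 0, -0.041, -0.0205, 0, 1, 0, 0, 0, -0.041, -0.0205, 0, 1, 0, 0, 0, -0.041, -0.0205, 0, 1, 0, 0, 0, -0.041, -0.0205, 0, 1, 0, 0, 0, -0.041, -0.0205, 0, 1, 0, 0, 0, -0.041, -0.0205, 0, 1, 0, 0, 0, -0.041, -0.0205, 0, 1, 0, 0, 0, -0.0395, -0.0197, 0, 1, 0, 0, 0, 0, 0, 0.05, 1, 0, 0, 0, 0, 0, 0.05, 1, 0, 0, 0, 0, 0, 0, 1, 0, 0, 0, 0, 0, 0, 1],
)

```text
clock: 18.08
eef_pos: [432.1, -274.7, 201.6]
tool_rot: [-3.138, -0.002, 1.68]
force: [0.8, -0.2, -1.8]
width: 14.6
gripper_force: 58.9
```

```bash
python3 shot.py h1
python3 - <<'E'
from look import *
snap('scene','h1_scene.png')
s=ctrl.read_state();print(s['eef_pos'],s['tool_rot'],s['force'])
w=cv2.imread('pics/h1.png')[140:260,250:370];a=cv2.imread('pics/h1_scene.png')[220:340,320:440]
cv2.imwrite('pics/h1c.png',np.hstack([cv2.resize(w,(400,400),interpolation=2),cv2.resize(a,(400,400),interpolation=2)]))
plan(433.5,-274.2,200,96.3,1)
E
```

```text
18.075 [ 432.07 -274.69  201.64] [-3.14 -0.    1.68]
[ 432.81 -274.94  202.63] [-3.14 -0.    1.68] [-0.4   0.13 -1.47]
[-0.05, -0.04, -0.0] [0.0007, 0.0008, 0.0026]
```

View pics/h1c.png

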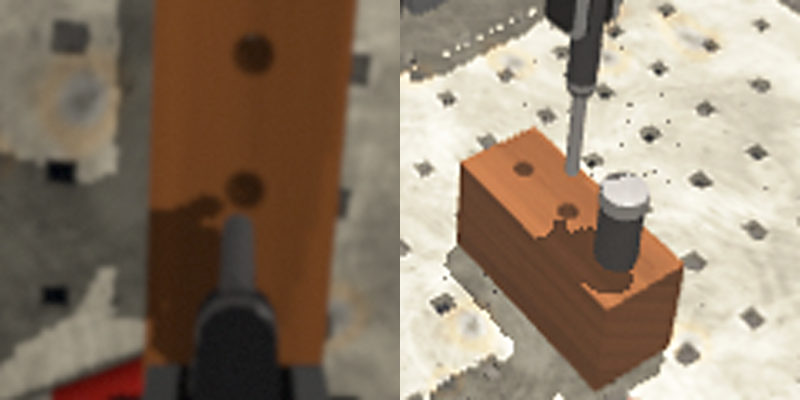

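Run:
```python
from look import *
import pickle
c=pickle.load(open('h1.pkl','rb'));sc=ctrl.calibration('scene')
g=cv2.imread('pics/h1.png',0);gs=cv2.imread('pics/h1_scene.png',0)
def dark(g,x,y,h,k=12):
    w=g[y-h:y+h+1,x-h:x+h+1].astype(float);w=np.clip(np.median(w)-k-w,0,None);Y,X=np.mgrid[y-h:y+h+1,x-h:x+h+1];return (X*w).sum()/w.sum(),(Y*w).sum()/w.sum()
h=dark(g,323,196,7);h2=dark(g,326,156,8);hs=dark(gs,370,283,4)
print(h,h2,hs,tri(c,h,sc,hs),onz(c,h,68),onz(c,h2,68))
for r in range(199,224,2): print(r,g[r,312:334])
for r in range(262,277): print(r,gs[r,365:380])
for z in(98,100): print(proj(c,[432.5,-274.7,z]))
```

```text
(np.float64(323.87548638132296), np.float64(196.28015564202335)) (np.float64(326.1734539969834), np.float64(155.78657616892912)) (np.float64(369.17158671586714), np.float64(284.0581180811808)) (array([ 435.93, -276.97,   61.22]), np.float64(3.197240814786427)) [ 436.99 -275.77   68.  ] [ 434.6 -236.2   68. ]
199 [42 44 47 54 62 61 54 45 38 36 35 36 30 32 32 38 44 58 63 67 67 64]
201 [35 35 36 41 48 57 63 58 52 46 41 41 40 41 45 53 59 63 67 66 65 64]
203 [35 37 40 48 57 63 68 67 66 63 62 61 61 61 62 63 66 66 67 66 66 65]
205 [54 50 57 64 67 64 64 60 60 63 65 67 67 68 66 65 68 66 66 66 66 66]
207 [57 58 60 63 64 59 55 56 58 62 65 65 67 67 66 66 66 66 66 66 66 64]
209 [35 39 40 46 52 53 53 54 58 61 64 67 68 68 67 66 65 67 66 64 66 65]
211 [36 35 35 38 43 50 53 57 59 62 65 67 67 67 67 65 66 66 66 66 64 64]
213 [36 34 35 37 46 50 54 56 60 61 66 69 67 68 66 66 67 65 65 66 66 65]
215 [36 35 37 38 45 51 53 57 60 64 65 67 67 67 67 67 66 67 66 66 65 65]
217 [36 36 36 39 45 49 55 57 59 63 65 66 68 67 66 68 66 66 66 65 65 64]
219 [36 37 35 42 45 50 54 56 61 62 65 67 67 68 67 67 66 65 66 65 64 63
[... 467 characters left out ...]
138 197]
267 [129 127 128 129 124 112 121 121 114 159 122 145 144 146 133]
268 [130 129 127 128 124 115 121 121 114 233 156 127  55  97 135]
269 [129 129 127 128 115 119 124 120 114 255 248  80  41 101 171]
270 [130 130 128 128 115 118 123 121 112 230 254 232 150 251 252]
271 [129 129 130 129 119 120 123 123 119 138 225 253 242 244 240]
272 [130 130 129 129 130 123 126 130 127 132 135 234 129 248 244]
273 [129 130 130 130 130 127 128 127 130 127 133 137 202 248 247]
274 [131 131 130 131 129 128 128 127 126 129 136 141 138 196 245]
275 [130 131 129 129 129 129 130 127 127 128 130 138 141 139 154]
276 [129 131 132 131 129 129 130 129 127 126 127 129 137 144 129]
[319.27 204.7 ]
[319.26 205.44]
```

Run:
```python
from look import *
import pickle
c=pickle.load(open('h1.pkl','rb'));sc=ctrl.calibration('scene')
im=cv2.imread('pics/h1.png').astype(int); s=im[:,:,2]-im[:,:,0]
for r in range(201,222,2): print(r,s[r,312:334])
print(onz(c,(321.4,209),99),onz(c,(321.4,208),99),onz(sc,(371.9,270.7),99),tri(c,(321.4,208.5),sc,(371.9,270.7)))
```

```text
201 [38 41 40 44 51 60 65 62 56 50 46 42 45 45 49 57 63 68 70 71 71 70]
203 [41 41 45 52 62 70 67 63 53 52 52 54 60 64 68 71 70 70 69 70 70 69]
205 [55 57 61 69 67 53 35 18 12 12 14 20 35 53 66 70 69 71 70 70 70 70]
207 [63 62 66 65 54 28 10  4  4  3  3  4 11 30 53 68 69 70 70 69 71 69]
209 [42 41 44 45 34 16  5  3  3  4  4  5  9 24 48 64 70 70 69 71 70 69]
211 [39 39 40 34 21  7  4  4  3  4  5  4  8 21 46 65 69 69 70 70 71 68]
213 [39 41 37 34 19  8  3  2  3  4  3  3  8 21 43 62 70 71 70 68 69 69]
215 [38 40 38 30 17  7  4  4  4  3  5  4  8 20 43 62 70 69 71 71 70 67]
217 [38 36 35 30 18  7  4  4  3  5  6  4  8 20 42 61 71 70 69 70 68 69]
219 [40 38 38 29 18  7  3  4  4  4  4  5  6 16 37 59 69 70 69 67 68 67]
221 [40 41 37 28 14  6  2  3  3  4  4  5  6 14 35 59 70 70 68 69 70 66]
[ 434.77 -278.13   99.  ] [ 434.66 -277.2    99.  ] [ 434.5  -279.76   99.  ] (array([ 435.14, -278.44,   97.46]), np.float64(0.8334559363946186))
```

Emit:
carry_out(
  deltas=[0, 0, 0, 0.0016, 0.002, 0.01, 1, 0, 0, 0, 0, 0, 0.013, 1, 0, 0, 0, 0, 0, 0, 1, 0, 0, 0, 0, 0, 0, 1],
)

```text
clock: 18.68
eef_pos: [433.4, -272.4, 177.9]
tool_rot: [-3.138, -0.003, 1.68]
force: [-0.2, 0.7, -1.1]
width: 15.0
gripper_force: 58.9
```

```bash
python3 shot.py h2
python3 - <<'E'
from look import *
import pickle
c=pickle.load(open('h2.pkl','rb'))
im=cv2.imread('pics/h2.png').astype(int); s=im[:,:,2]-im[:,:,0]
for r in range(188,216): print(r,s[r,310:336])
print(proj(c,[436.4,-276,68]),proj(c,[436.4,-276,75]),proj(c,[436.4,-272,75]),proj(c,[436.4,-270.5,68]),proj(c,[441.9,-276,68]))
snap('scene','h2_scene.png')
a=cv2.imread('pics/h2_scene.png')[255:305,345:395];w=cv2.imread('pics/h2.png')[170:230,295:355]
cv2.imwrite('pics/h2c.png',np.hstack([cv2.resize(w,(400,400),interpolation=2),cv2.resize(a,(400,400),interpolation=2)]))
E
```

```text
18.675 [ 433.36 -272.41  177.88] [-3.14 -0.    1.68]
188 [74 77 76 74 74 75 74 74 74 72 73 73 71 68 71 70 68 69 70 69 70 70 71 70
 69 71]
189 [78 74 74 76 74 75 73 74 73 72 73 71 71 71 70 70 69 69 70 70 69 70 70 72
 70 69]
190 [76 76 73 74 75 75 74 73 73 73 72 74 71 71 69 69 69 69 72 73 70 71 70 68
 69 70]
191 [74 74 75 76 75 76 73 75 73 73 73 73 71 71 69 70 68 70 68 69 70 70 72 71
 70 68]
192 [74 73 73 74 74 74 74 72 74 73 75 71 71 71 70 69 68 70 71 71 70 70 70 69
 70 68]
193 [74 75 74 75 76 75 74 74 74 73 72 73 72 68 69 68 71 69 70 71 69 69 68 68
 68 70]
194 [75 75 75 77 75 75 73 73 74 73 73 72 72 71 68 69 69 69 70 73 70 71 69 70
 69 69]
195 [74 74 74 74 75 75 74 75 73 72 73 72 72 72 70 68 69 70 69 69 71 70 69 70
 70 70]
196 [73 75 75 74 76 73 72 74 73 74 73 73 73 71 69 70 69 69 70 70 70 71 69 70
 69 69]
197 [75 75 76 76 75 75 76 72 73 73 72 72 72 72 70 71 69 69 70 71 72 68 70 70
 72 69]
198 [73 74 74 75 75 75 75 72 74 71 73 71 71 73 69 72 70 69 71 70 70 70 69 70
 70 69]
199 [75 77 74 74 75 74 75 72 73 72 72 69 71 69 70 70 70 70 70 69 69 69 71 71
 69 68]
200 [74 74 75 73 76 73 73 7
[... 712 characters left out ...]
60 67 71 69 69 68
 68 68]
209 [38 40 38 39 39 33 18  7  3  3  4  4  4  4  5 12 29 49 62 68 70 68 68 67
 69 69]
210 [38 41 38 38 38 33 19  8  3  4  4  4  4  5  6 15 33 54 65 68 71 68 70 69
 68 69]
211 [40 40 39 41 37 34 20  7  5  5  4  3  4  6  6 18 39 59 68 69 69 70 70 69
 68 68]
212 [38 37 39 41 41 32 18  7  4  4  3  4  5  5  6 19 40 61 68 70 68 69 70 72
 68 69]
213 [39 40 40 40 39 32 19  8  3  4  4  4  5  5  8 20 41 62 68 73 68 70 68 71
 68 70]
214 [41 41 39 36 37 32 17  7  4  3  3  4  5  5  7 20 42 62 71 69 70 70 69 68
 69 70]
215 [38 40 38 39 38 30 17  6  4  3  3  5  4  4  7 19 40 59 67 67 70 71 71 69
 69 69]
[321.83 206.6 ] [321.85 209.21] [322.37 204.94] [322.52 200.84] [327.88 207.24]
```

View pics/h2c.png

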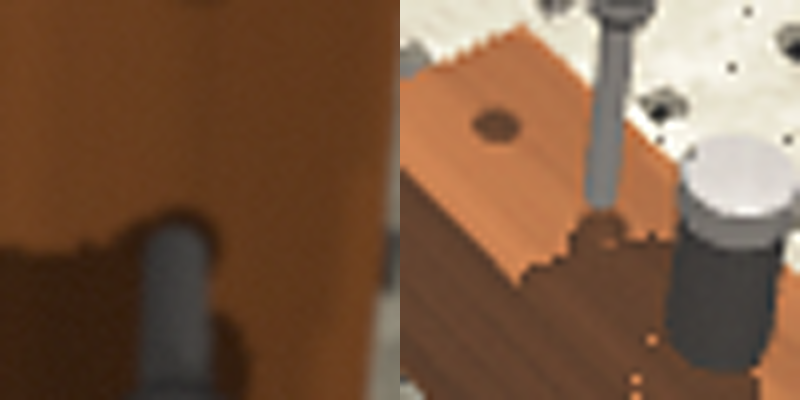

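Emit:
carry_out(
  deltas=[0, 0, 0, -0.0003, 0.0002, 0.003, 1, 0, 0, 0, 0, 0, 0.002, 1, 0, 0, 0, 0, 0, 0.002, 1, 0, 0, 0, 0, 0, 0.002, 1],
)

```text
clock: 19.27
eef_pos: [433.6, -272.6, 168.8]
tool_rot: [-3.138, -0.003, 1.68]
force: [0.1, 0.1, -1.2]
width: 14.4
gripper_force: 58.9
```

Emit:
carry_out(
  deltas=[0, 0, 0, 0, 0, 0.002, 1, 0, 0, 0, 0, 0, 0.002, 1],
)

```text
clock: 19.52
eef_pos: [433.7, -272.6, 164.9]
tool_rot: [-3.138, -0.003, 1.68]
force: [0.6, -0.7, -1.2]
width: 14.2
gripper_force: 58.9
```

Emit:
carry_out(
  deltas=[0, 0, 0, 0, 0, 0.005, 1, 0, 0, 0, 0, 0, 0.005, 1, 0, 0, 0, 0, 0, 0.005, 1],
)

```text
clock: 19.9
eef_pos: [433.6, -272.6, 149.6]
tool_rot: [-3.138, -0.003, 1.68]
force: [0.8, -0.1, -1.9]
width: 14.8
gripper_force: 58.9
```

Emit:
carry_out(
  deltas=[0, 0, 0, 0, 0, 0.006, 1, 0, 0, 0, 0, 0, 0.006, 1, 0, 0, 0, 0, 0, 0.006, 1],
)

```text
clock: 20.27
eef_pos: [433.5, -272.6, 131.5]
tool_rot: [-3.138, -0.003, 1.68]
force: [-0.1, -0.2, -0.4]
width: 14.6
gripper_force: 58.9
```

Emit:
carry_out(
  deltas=[0, 0, 0, 0, 0, 0.005, 1, 0, 0, 0, 0, 0, 0.005, 1, 0, 0, 0, 0, 0, 0.004, 1],
)

```text
clock: 20.65
eef_pos: [433.5, -272.6, 117.7]
tool_rot: [-3.138, -0.003, 1.68]
force: [-0.5, -1.1, -1.4]
width: 14.7
gripper_force: 58.9
```

Emit:
carry_out(
  deltas=[0, 0, 0, 0, 0, 0.003, 1, 0, 0, 0, 0, 0, 0.002, 1],
)

```text
clock: 20.9
eef_pos: [433.4, -272.5, 112.8]
tool_rot: [-3.138, -0.003, 1.68]
force: [0.7, -0.6, -0.7]
width: 14.5
gripper_force: 58.9
```

Emit:
carry_out(
  deltas=[0, 0, 0, 0, 0, 0.001, 1, 0, 0, 0, 0, 0, 0.001, 1],
)

```text
clock: 21.15
eef_pos: [433.5, -272.5, 111.0]
tool_rot: [-3.138, -0.003, 1.68]
force: [-0.5, -1.7, -1.2]
width: 15.0
gripper_force: 58.9
```

Emit:
carry_out(
  deltas=[0, 0, 0, 0, 0, 0.001, 1, 0, 0, 0, 0, 0, 0.001, 1],
)

```text
clock: 21.4
eef_pos: [433.6, -272.8, 110.3]
tool_rot: [-3.139, -0.003, 1.68]
force: [-2.8, 1.5, 20.4]
width: 14.6
gripper_force: 61.1
```

Emit:
carry_out(
  deltas=[0, 0, 0, 0, 0, -0.001, 1, 0, 0, 0, 0, 0, 0, -1, 0, 0, 0, 0, 0, 0, -1, 0, 0, 0, 0, 0, 0, -1, 0, 0, 0, 0, 0, 0, -1, 0, 0, 0, 0, 0, 0, -1, 0, 0, 0, 0, 0, -0.02, -1, 0, 0, 0, 0, 0, -0.04, -1, 0, 0, 0, 0, 0, -0.05, -1, 0, 0, 0, 0, 0, -0.05, -1, 0, 0, 0, 0, 0, -0.04, -1],
)

```text
clock: 22.78
eef_pos: [434.2, -273.0, 312.0]
tool_rot: [-3.139, -0.002, 1.68]
force: [0.4, -0.0, -0.4]
width: 85.4
gripper_force: 0.0
```

Run:
```python
from look import *
s=ctrl.read_state();print(s['eef_pos'],s['tool_rot'],s['width'],s['qpos'])
a=snap('scene','p1_scene.png'); g=cv2.imread('pics/p1_scene.png',0); g0=cv2.imread('pics/a_scene.png',0)
for G in(g0,g):
  print([G[r,366:382].tolist() for r in(250,255,265,275,283)]); print(G[240:292:2,372].tolist())
plan(547,127.6,330,96.4,9)
```

```text
[ 434.22 -273.03  312.03] [-3.14 -0.    1.68] 85.35061286957058 [ 0.06  0.4   0.64  1.79 -0.27  1.04  0.91]
[[218, 221, 226, 193, 128, 190, 216, 216, 216, 216, 209, 164, 203, 206, 204, 201], [146, 205, 223, 44, 56, 60, 59, 59, 60, 59, 56, 55, 237, 224, 219, 223], [128, 110, 53, 56, 60, 63, 62, 62, 61, 56, 95, 249, 215, 237, 235, 224], [108, 51, 58, 61, 60, 62, 62, 59, 58, 68, 138, 138, 135, 150, 176, 207], [58, 94, 118, 105, 105, 106, 103, 119, 83, 128, 126, 123, 124, 85, 51, 108]]
[212, 208, 195, 218, 213, 216, 137, 73, 61, 62, 61, 62, 62, 61, 61, 63, 61, 62, 60, 61, 61, 62, 119, 70, 141, 137]
[[222, 225, 205, 136, 154, 214, 214, 214, 214, 214, 180, 191, 210, 210, 207, 206], [151, 212, 80, 56, 59, 61, 62, 62, 62, 59, 57, 196, 231, 225, 222, 226], [133, 65, 58, 60, 61, 64, 62, 63, 58, 57, 247, 244, 218, 240, 238, 227], [66, 57, 60, 60, 62, 62, 62, 62, 65, 135, 138, 140, 138, 159, 99, 108], [69, 101, 123, 124, 124, 123, 120, 97, 132, 128, 127, 127, 127, 86, 52, 109]]
[215, 214, 199, 221, 217, 214, 143, 58, 64, 62, 64, 63, 64, 63, 65, 62, 64, 63, 61, 59, 61, 90, 67, 143, 141, 137]
[0.03, 0.01, -0.02] [0.0431, 0.0171, -0.0015]
[0.03, 0.01, -0.02] [0.0431, 0.0171, -0.0015]
[0.03, 0.01, -0.02] [0.0431, 0.0171, -0.0015]
[0.03, 0.01, -0.02] [0.0431, 0.0172, -0.0015]
[0.03, 0.01, -0.02] [0.0431, 0.0172, -0.0015]
[0.03, 0.01, -0.02] [0.0431, 0.0172, -0.0015]
[0.03, 0.01, -0.02] [0.0431, 0.0172, -0.0015]
[0.03, 0.01, -0.02] [0.0431, 0.0172, -0.0015]
[0.03, 0.01, -0.02] [0.0431, 0.0172, -0.0015]
```

Run:
```python
from look import *
plan(547,128,330,186.4,10)
```

```text
[0.01, 0.03, -9.01] [0.0388, 0.0154, -0.0014]
[0.01, 0.03, -9.01] [0.036, 0.0213, -0.0014]
[0.01, 0.03, -9.01] [0.0322, 0.0267, -0.0013]
[0.01, 0.03, -9.01] [0.0276, 0.0314, -0.0013]
[0.01, 0.03, -9.01] [0.0223, 0.0353, -0.0013]
[0.01, 0.03, -9.01] [0.0165, 0.0384, -0.0013]
[0.01, 0.03, -9.01] [0.0103, 0.0405, -0.0013]
[0.01, 0.03, -9.01] [0.0038, 0.0416, -0.0013]
[0.01, 0.03, -9.01] [-0.0027, 0.0417, -0.0013]
[0.01, 0.03, -9.01] [-0.0092, 0.0408, -0.0013]
```

Emit:
carry_out(
  deltas=[0, 0, -9, 0.039, 0.0155, -0.0015, -1, 0, 0, -9, 0.036, 0.0215, -0.0015, -1, 0, 0, -9, 0.032, 0.0265, -0.0015, -1, 0, 0, -9, 0.0275, 0.0315, -0.0015, -1, 0, 0, -9, 0.0225, 0.0355, -0.0015, -1, 0, 0, -9, 0.0165, 0.0385, -0.0015, -1, 0, 0, -9, 0.0105, 0.0405, -0.001, -1, 0, 0, -9, 0.004, 0.0415, -0.001, -1, 0, 0, -9, -0.0025, 0.0415, -0.001, -1, 0, 0, -9, -0.009, 0.041, -0.001, -1, 0, 0, 0, 0, 0, 0, -1, 0, 0, 0, 0, 0, 0, -1],
)

```text
clock: 24.32
eef_pos: [544.5, 129.6, 323.1]
tool_rot: [3.14, -0.005, -3.033]
force: [0.1, -0.3, 0.1]
width: 85.1
gripper_force: 0.0
```

```bash
python3 shot.py b1
python3 - <<'E'
from look import *
import pickle
c=pickle.load(open('b1.pkl','rb'));g=cv2.imread('pics/b1.png',0)
print(ctrl.read_state()['tool_rot'],proj(c,[546.6,127.7,170]))
u=proj(c,[546.6,127.7,170])
for lo,hi in((0,45),(60,140)):
  for k in cv2.findContours(cv2.inRange(g,lo,hi),cv2.RETR_LIST,1)[0]:
    r=cv2.minAreaRect(k)
    if cv2.contourArea(k)>1500 and abs(r[0][0]-u[0])<40 and abs(r[0][1]-u[1])<40: print(lo,cv2.contourArea(k),r,onz(c,r[0],170))
E
```

```text
24.325 [544.55 129.56 323.09] [ 3.14 -0.   -3.03]
[ 3.14 -0.   -3.03] [316.8  188.84]
0 2552.0 ((318.0, 190.0), (44.0, 64.0), 0.0) [547.71 129.07 170.  ]
0 5018.0 ((317.5, 180.0), (90.0, 59.0), 90.0) [537.16 127.42 170.  ]
60 2235.5 ((317.9999694824219, 190.49998474121094), (60.99999237060547, 39.99999237060547), 90.0) [548.25 129.13 170.  ]
60 5431.5 ((317.0, 180.0), (62.0, 94.0), 0.0) [537.21 126.91 170.  ]
60 112750.0 ((319.5, 199.5), (399.0, 639.0), 90.0) [557.84 131.74 170.  ]
```

Emit:
carry_out(
  deltas=[0, 0, 0, -0.0028, -0.0016, 0, -1, 0, 0, 0, 0, 0, 0.04, -1, 0, 0, 0, 0, 0, 0.04, -1, 0, 0, 0, 0, 0, 0.03, -1, 0, 0, 0, 0, 0, 0.02, -1, 0, 0, 0, 0, 0, 0.02, -1, 0, 0, 0, 0, 0, 0, -1, 0, 0, 0, 0, 0, 0, -1],
)

```text
clock: 25.38
eef_pos: [547.9, 129.1, 174.3]
tool_rot: [3.139, -0.002, -3.033]
force: [0.5, 0.5, -0.2]
width: 85.3
gripper_force: 0.0
```

Emit:
carry_out(
  deltas=[0, 0, 0, 0, -0.0005, 0.01, -1, 0, 0, 0, 0, 0, 0.01, -1, 0, 0, 0, 0, 0, 0.01, -1, 0, 0, 0, 0, 0, 0.01, -1, 0, 0, 0, 0, 0, 0, -1],
)

```text
clock: 26.0
eef_pos: [546.4, 129.0, 132.4]
tool_rot: [3.139, -0.006, -3.032]
force: [-0.4, 0.3, 0.5]
width: 85.3
gripper_force: 0.0
```

Emit:
carry_out(
  deltas=[0, 0, 0, 0, 0, 0, 1, 0, 0, 0, 0, 0, 0, 1, 0, 0, 0, 0, 0, 0, 1, 0, 0, 0, 0, 0, 0, 1, 0, 0, 0, 0, 0, 0, 1],
)

```text
clock: 26.62
eef_pos: [547.6, 128.2, 134.0]
tool_rot: [3.14, -0.003, -3.032]
force: [0.7, -4.4, 4.3]
width: 59.3
gripper_force: 67.9
```

Emit:
carry_out(
  deltas=[0, 0, 0, 0, -0.0005, -0.004, 1, 0, 0, 0, 0, 0, -0.006, 1, 0, 0, 0, 0, 0, -0.006, 1],
)

```text
clock: 27.0
eef_pos: [546.2, 128.1, 148.6]
tool_rot: [3.14, -0.006, -3.032]
force: [1.6, -2.8, -14.7]
width: 59.1
gripper_force: 67.6
```

Emit:
carry_out(
  deltas=[0, 0, 0, 0, 0, -0.008, 1, 0, 0, 0, 0, 0, -0.01, 1, 0, 0, 0, 0, 0, -0.012, 1, 0, 0, 0, 0, 0, -0.02, 1, 0, 0, 0, 0, 0, -0.03, 1, 0, 0, 0, 0, 0, -0.04, 1, 0, 0, 0, 0, 0, -0.04, 1, 0, 0, 0, 0, 0, 0, 1],
)

```text
clock: 28.0
eef_pos: [550.0, 130.0, 314.2]
tool_rot: [3.135, 0.006, -3.031]
force: [0.5, -0.3, -4.9]
width: 59.3
gripper_force: 69.3
```

Run:
```python
from look import *
import pickle
c=pickle.load(open('c2.pkl','rb'))
for n,p in(('plate',(275,213)),('plate2',(267,228)),('ring',(403,310)),('ringtop',(405,288)),('handle',(410,185)),('rackcorner',(318,255)),('slab',(490,235)),('wheel',(320,150))): print(n,onz(c,p,0))
im=cv2.imread('pics/w2.png');print(proj(c,[545,-130,0]),proj(c,[500,-160,0]),proj(c,[590,-160,0]))
plan(545,-135,260,186.3,6)
s=ctrl.read_state();print(s['qpos'])
```

```text
plate [ 388.87 -138.21    0.  ]
plate2 [ 373.7  -166.18    0.  ]
ring [ 627.81 -337.71    0.  ]
ringtop [ 626.7  -287.77    0.  ]
handle [615.3  -87.53   0.  ]
rackcorner [ 462.76 -218.59   -0.  ]
slab [ 766.9  -178.09    0.  ]
wheel [465.38 -30.51   0.  ]
[366.37 208.88] [339.53 225.03] [391.23 225.23]
[0.06, 0.06, 0.01] [0.0058, -0.0439, 0.0087]
[0.06, 0.06, 0.01] [0.0057, -0.0438, 0.0088]
[0.06, 0.06, 0.01] [0.0057, -0.0438, 0.0088]
[0.06, 0.06, 0.01] [0.0057, -0.0438, 0.0089]
[0.06, 0.06, 0.01] [0.0057, -0.0438, 0.0089]
[0.06, 0.06, 0.01] [0.0057, -0.0438, 0.009]
[-0.39  0.42  0.16  1.66 -0.08  1.06  1.48]
```

Emit:
carry_out(
  deltas=[0, 0, 0, 0.0058, -0.044, 0, 1, 0, 0, 0, 0.0058, -0.044, 0, 1, 0, 0, 0, 0.0058, -0.044, 0, 1, 0, 0, 0, 0.0058, -0.044, 0, 1, 0, 0, 0, 0.0058, -0.044, 0, 1, 0, 0, 0, 0.0058, -0.044, 0, 1, 0, 0, 0, 0, 0, 0.05, 1, 0, 0, 0, 0, 0, 0.05, 1, 0, 0, 0, 0, 0, 0.05, 1, 0, 0, 0, 0, 0, 0.05, 1, 0, 0, 0, 0, 0, 0.045, 1, 0, 0, 0, 0, 0, 0, 1],
)

```text
clock: 29.5
eef_pos: [537.8, -135.7, 60.5]
tool_rot: [3.135, -0.012, -3.032]
force: [-1.4, 0.2, -4.2]
width: 58.9
gripper_force: 68.7
```

Run:
```python
from look import *
s=ctrl.read_state();print(s['eef_pos'],Ro.from_euler('xyz',s['tool_rot']).as_euler('xyz',True))
plan(s['eef_pos'][0],s['eef_pos'][1],50,186.3,1)
```

```text
[ 537.79 -135.66   60.47] [ 179.61   -0.68 -173.69]
[0.39, -0.68, 0.0] [-0.0001, -0.0001, 0.0105]
```

Emit:
carry_out(
  deltas=[0, 0, 0, 0, 0, 0.004, 1, 0, 0, 0, 0, 0, 0.004, 1, 0, 0, 0, 0, 0, 0.004, 1, 0, 0, 0, 0, 0, 0, 1, 0, 0, 0, 0, 0, 0, 1],
)

```text
clock: 30.12
eef_pos: [541.4, -137.5, 52.2]
tool_rot: [3.139, -0.003, -3.032]
force: [-0.4, 0.1, -4.0]
width: 59.3
gripper_force: 68.8
```

Emit:
carry_out(
  deltas=[0, 0, 0, 0, 0, 0.0015, 1, 0, 0, 0, 0, 0, 0.001, 1],
)

```text
clock: 30.38
eef_pos: [541.2, -137.4, 49.3]
tool_rot: [3.139, -0.004, -3.032]
force: [-0.1, 0.2, -4.4]
width: 59.1
gripper_force: 68.8
```

Emit:
carry_out(
  deltas=[0, 0, 0, 0, 0, 0.0015, 1, 0, 0, 0, 0, 0, 0.001, 1],
)

```text
clock: 30.62
eef_pos: [541.1, -137.4, 46.7]
tool_rot: [3.139, -0.004, -3.032]
force: [-0.5, 0.2, -4.0]
width: 59.1
gripper_force: 68.8
```

Emit:
carry_out(
  deltas=[0, 0, 0, 0, 0, 0.001, 1, 0, 0, 0, 0, 0, 0.001, 1],
)

```text
clock: 30.88
eef_pos: [541.2, -137.4, 44.8]
tool_rot: [3.139, -0.003, -3.032]
force: [0.3, 0.0, -3.9]
width: 59.1
gripper_force: 68.8
```

Emit:
carry_out(
  deltas=[0, 0, 0, 0, 0, 0.0005, 1, 0, 0, 0, 0, 0, 0.0005, 1],
)

```text
clock: 31.12
eef_pos: [541.1, -137.4, 44.2]
tool_rot: [3.139, -0.004, -3.032]
force: [-0.3, 1.0, 3.6]
width: 59.4
gripper_force: 69.6
```

Touched down. Release and withdraw.

Emit:
carry_out(
  deltas=[0, 0, 0, 0, 0, 0, -1, 0, 0, 0, 0, 0, 0, -1, 0, 0, 0, 0, 0, 0, -1, 0, 0, 0, 0, 0, 0, -1, 0, 0, 0, 0, 0, -0.03, -1, 0, 0, 0, 0, 0, -0.05, -1, 0, 0, 0, 0, 0, -0.06, -1, 0, 0, 0, 0, 0, -0.06, -1, 0, 0, 0, 0, 0, -0.06, -1, 0, 0, 0, 0, 0, 0, -1, 0, 0, 0, 0, 0, 0, -1],
)

```text
clock: 32.5
eef_pos: [541.7, -137.7, 303.5]
tool_rot: [3.138, -0.004, -3.032]
force: [-0.5, 0.3, 0.8]
width: 85.5
gripper_force: 0.0
```

Run:
```python
from look import *
snap('scene','z.png');a=cv2.imread('pics/z.png',0);sc=ctrl.calibration('scene')
for x,y,z in[(541,-137,80),(541,-137,0)]: print(proj(sc,[x,y,z]))
u=proj(sc,[541,-137,40]);m=cv2.inRange(a,0,60);x,y=int(u[0]),int(u[1])
m[:y-60]=0;m[y+60:]=0;m[:,:x-60]=0;m[:,x+60:]=0
k=max(cv2.findContours(m,0,2)[0],key=cv2.contourArea);print(cv2.boundingRect(k),cv2.minAreaRect(k))
c8=[proj(sc,[541+sx*45,-137+sy*30,z]) for sx in(-1,1) for sy in(-1,1) for z in(0,80)];print(np.min(c8,0),np.max(c8,0))
print(a[240:292:2,372].tolist())
```

```text
[370.32 220.08]
[367.65 247.12]
(345, 210, 48, 72) ((364.4490966796875, 242.32379150390625), (48.26275634765625, 67.37699127197266), 25.866357803344727)
[344.62 207.4 ] [394.69 261.57]
[34, 55, 30, 49, 111, 220, 141, 53, 60, 60, 60, 57, 59, 58, 60, 58, 58, 60, 59, 54, 56, 88, 65, 141, 138, 133]
```

Battery outline matches an upright box at the expected place (the extra rows are the punch's dark body, joined on), and the punch is unchanged in its hole.

```bash
python3 -c "
from cell import ctrl
print(ctrl.finish_job())"
```

```text
the job is handed in; nothing more can be done
None
```

The job is handed in at about 32.5 s. The battery sprang up and now stands upright on the bare table about 220 mm from the carriage's middle. The punch is back fully home in the rack's middle hole, and I never moved near the drift or the tin. The hand-in printed no verdict, so the result rests on my own force and camera checks.

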